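# Roll down a mosaic border strip for the splashback

## Robot

A 7-joint arm with a two-finger parallel gripper is mounted at the origin on the work surface. World frame = base frame: x ahead of the robot, y to its left, z up, the work surface at z = 0. Lengths are in m, angles in rad, forces in N, time in s.
With the tool pointing down it reaches from about 0.4 to 0.875 m from the base axis. Payload 4.4 kg.
Tool frame: the origin (TCP) lies midway between the tips of the shut fingers; the grasp point (between the pads) lies 19 mm behind it; z points along the fingers, y is the direction in which the jaws open and shut (so a half turn about z gives the same grasp; the last joint's range is limited). The gripper opens to 85 mm and grips with 20 to 120 N. Pads are 22 mm wide; open, the fingers measure 114 mm over their backs; the gripper's body (76 mm by 85 mm) begins 54 mm behind the grasp point. The pads swing forward as they close: fully open they stand 13 mm farther back than shut.
Start: joints at [1.168, 0.628, 0.038, 1.517, -0.027, 0.996, -0.02], TCP at [0.215, -0.613, 0.231] pointing down, gripper open.
Joint ranges: [-3.06, 3.06], [-0.37, 2.12], [-1.25, 1.32], [0.18, 2.47], [-1.1, 4.24], [0.23, 1.98], [-2.94, 2.94]. Speed limits (rad/s): [2.57, 2.57, 3.14, 3.14, 3.14, 3.14, 3.14].

## Interface

Orientations are given as a unit quaternion [w, x, y, z].
In Python, from bench import * gives the robot as it stands. The module is installed in compiled form; this text tells all that it offers.
- The arm moves only by the tool jog_arm, never from a script. Its argument "deltas" is a list of rows, each a list of 2 entries, a list of its own where there are three numbers: the shift along the tool's x, y, z as a fraction of full scale, then the turn, a rotation vector about the tool's x, y, z as a fraction of full scale. In form: [[[dx, dy, dz], [ax, ay, az]], ...]. A call has 1 to 5 rows; each row shifts and turns the pose as measured when the row begins, along the tool's axes as they then stand; what a row does not reach is not made up. Full scale, the value 1, is 0.4 m for a shift and pi rad for a turn. A row lasts 1/10 s, in which the tool goes at most 50 mm and 8.59 degrees, less where a joint would pass 70% of its speed; a pose out of reach is approached as far as the arm can. A call with a number of a shift or a turn outside -1 to 1 is refused whole. A call with a gripper value outside its range is refused whole. "fingers" is the finger opening in mm, from 0 to 85.4, set as the call begins (left out, the last holds). The fingers move at their own pace and stop on an object; "force" is the grip in N (left out, the last holds). Time passes only in rows, so rows that do not move let the fingers close. It gives the time, the measured TCP pose, the force and the opening at its end, in the units of the state.
- read_state(): the state, without advancing time (a new reading comes with each control period).
- camera(name): name is "scene" or "top" or "wrist"; returns a dict with "img" (420x560x3 uint8, red, green, blue), "intrinsics" (3x3 intrinsics, pixels), "pose" (4x4, takes a point from camera to world coordinates); the wrist camera has in their place "mount" (4x4, takes a point from camera to tool coordinates, whose origin is the TCP and whose axes are the flange's). Camera axes: x right, y down, z forward; pixel columns grow to the right and rows downward; lengths in m; the calibration is good to about 2 mm. The wrist camera is an equidistant fisheye: a pixel r from the principal point sees the ray r / f radians off the axis. A picture is of the moment at which its call begins: read the wrist's pose just before it. There is no depth.
- finish_job(): hands the job in, once; it reports no verdict.
Trained networks look in a picture, given as the dict that the camera call returned (one of the last four; its "shot" number tells which), for a name from the list of things; names that differ only in an ending like _2 or _b are one class to them, and where a whole thing is asked for, a point or a joint stands for the part that bears it (a point fixed in the world has none). Each returns a list of dicts, best first, with "p" (0 to 1); they miss things now and then, are a little off and sometimes report something else, mostly with a low value. They report only what shows in the picture. A call takes as long as a camera call. They do not tell look-alikes from the thing itself.
- spot_in(picture, label): "location" ([x, y, z] in m, in the coordinates of the camera as it stood for that picture, good to about 4 mm: the middle of the surface that is visible of it).
The state is a dict: "t": time; "joint_positions": joint angles; "joint_velocities": joint speeds; "joint_torque": joint torques, N m; "position": TCP position; "ee_rot": TCP orientation; "ft_force": force on the tool from outside, world axes, zero at the start; "wrist_torque": the same for the moment, N m; "gripper_width": finger opening in m.
Only numpy, scipy, OpenCV 4.12 (cv2) and the standard library are available. Lean on these libraries where they do the work, as an engineer would, in place of code of your own. Each camera call takes 0.05 s, during which the arm holds its last target. There are 200 camera calls.

## Task

Lay the loose tile in the empty bay of the mosaic strip, square and evenly spaced. Then roll the palm roller along the strip with firm pressure until all seven tiles are fully home, never bottoming its sprung fork nor pressing on the strip with the gripper, and stand the roller back in its dock. Leave the curing light, bottle and carton alone.

Things in the scene. Friction and masses are not known exactly. Their poses are not given: they have to be found in the camera images.
- panel: Mosaic strip, fixed: grey board 50 (x) by 206 (y) by 12 mm high; origin: centre of its underside, on the worktop. Seven bays along y at -78, -52, -26, 0, 26, 52, 78 mm; six hold teal tiles 62 (x) by 22 (y) by 8 mm on tacky gel, the one at +26 is empty. Tile tops: 20 to 22.5 mm above the worktop, 20 when fully home. A tile gives way at about 6.5 N, sinks level and stays where left.
- bay (a point): Centre of the empty bay on the board's top face, 12 mm above the worktop, axes as the panel's. The pale-yellow gel in it is 2.5 mm thick (top 14.5 mm above the worktop) and gives way like the tiles. The gap between the neighbours is 30 mm (y): a centred tile has 4 mm joints. Tiles overhang the board by 6 mm at both x ends.
- tile_center (a point): Centre of the loose teal tile, 62 mm (its x) by 22 mm (its y) by 8 mm thick, about 27 g; z up. It starts flat on the cork block with both ends overhanging, so it can be taken by its ends. Either way round is right.
- block: Cork block, fixed, 46 mm (x) by 70 mm (y) by 22 mm high, under the loose tile at the start; its origin is the centre of its underside.
- roller_grip (a point): Centre of the gold-brown grip of the palm roller (about 0.38 kg): an upright bar 84 (x) by 22 (y) by 40 mm high; its top is 20 mm above this point. The foot plate below it is 108 (x) by 50 (y) by 6 mm, underside 26 mm below this point. Under it hangs a dark drum, radius 22, length 66 mm, axle along x, rolling along y; its lowest line is 85 mm below this point with the fork fully out.
- fork (a joint): Sprung fork that carries the drum: 0 fully out, grows as the drum is pushed up towards the grip, 0.009 m when bottomed. Pushes with 4 N at 0 and 2 N more for each mm (14 N at 5 mm).
- drum (a joint): Angle of the freely turning drum about its axle (rad), 0 at the start, unlimited either way; one radian is 22 mm rolled.
- dock_top (a point): White roller dock, fixed: base 116 (x) by 70 mm (y), two upright cheeks 10 mm thick (x), 60 mm long (y), at x = +52 and -52 mm, tops 70 mm above the worktop. This point: midway between the cheeks, level with their tops. The roller's foot plate rests across both cheeks, x axes parallel, grip point 26 mm above this point, either way round; the drum hangs free.
- tile1 (a joint): How far the tile in the bay at panel y = -78 mm is pressed down (m): 0 to 0.0025; 0.0025 is fully home.
- tile2 (a joint): How far the tile in the bay at panel y = -52 mm is pressed down (m): 0 to 0.0025; 0.0025 is fully home.
- tile3 (a joint): How far the tile in the bay at panel y = -26 mm is pressed down (m): 0 to 0.0025; 0.0025 is fully home.
- tile4 (a joint): How far the tile in the bay at panel y = 0 mm is pressed down (m): 0 to 0.0025; 0.0025 is fully home.
- tile6 (a joint): How far the tile in the bay at panel y = 52 mm is pressed down (m): 0 to 0.0025; 0.0025 is fully home.
- tile7 (a joint): How far the tile in the bay at panel y = 78 mm is pressed down (m): 0 to 0.0025; 0.0025 is fully home.
- curing_light: Bystander: gold dental curing light upright in its round charging base, 88 mm across, 190 mm high; origin at the centre of its underside.
- sanitiser: Bystander: bottle 58 mm across, 130 mm high; origin at the centre of its underside.
- carton: Bystander: open cardboard carton of spare tiles, 90 by 140 by 45 mm high; origin at the centre of its underside.
Not all that is in view belongs to the job. What is meant by the part that bears tile_center is not purple, and is the larger of those in its own colour. Leave any blue look-alike of the part that bears dock_top alone.

How it is judged:
On the way, in this order (a step that is already met when the one before it is completed fails the run):
1. the loose tile lies in the empty bay, square and evenly spaced, let go (x of tile_center in the frame of bay between -0.005 and 0.005 m and y of tile_center in the frame of bay between -0.0033 and 0.0033 m and angle between the x axis of tile_center and the x axis of bay, either way round below 0.08 rad and angle between tile_center's own z axis and vertical below 0.08 rad and z of tile_center in the frame of bay below 0.008 m and contact force between the fingers and tile below 0.1 N), for 0.2 s.
2. the drum has rolled at least 55 mm on the strip under pressure ((value of joint drum above 2.5 rad or value of joint drum below -2.5 rad) and (contact force between roller and panel above 4 N or contact force between roller and tile above 4 N)).
3. all seven tiles are pressed home (value of joint each of tile1, tile2, tile3, tile4, tile6, tile7 above 0.0019 m and z of tile_center in the frame of bay below 0.0047 m), for 0.1 s.
4. the roller stands upright in its dock, let go (horizontal distance between roller_grip and dock_top below 0.015 m and z of roller_grip in the frame of dock_top between 0.022 and 0.03 m and angle between roller_grip's own z axis and vertical below 0.06 rad and contact force between the fingers and roller below 0.1 N), for 0.2 s.
At the end, for the whole second after the job is handed in: The laid tile is centred in its bay (3.3 mm along the row, 5 mm across, square to 0.08 rad); all seven tiles are home to within 0.7 mm; the roller rests upright on its dock's cheeks, grip within 15 mm of the dock's centre in plan, let go and at rest (all of step 3 and all of step 4 and x of tile_center in the frame of bay between -0.005 and 0.005 m and y of tile_center in the frame of bay between -0.0033 and 0.0033 m and angle between the x axis of tile_center and the x axis of bay, either way round below 0.08 rad and angle between tile_center's own z axis and vertical below 0.08 rad and linear speed of each of roller, tile below 0.02 m/s); the robot touches nothing.
It fails at once if the roller's sprung fork is bottomed (value of joint fork above 0.0088 m).
It fails at once if the gripper presses on the strip with more than 8 N (contact force between the fingers and panel above 8 N).
It fails at once if a bystander is disturbed (distance of any of curing_light, sanitiser, carton from where it was at the start of the episode above 0.025 m or angle between any of curing_light, sanitiser, carton's own z axis and vertical above 0.3 rad).
It also fails if it takes over 66 s, if anything falls off the work surface, if the arm or the gripper's body presses on something with over 40 N, if the wrist force passes 120 N, or if a joint passes its speed limit or range.

## Working session

There is one attempt and no reset: what is moved stays moved. The work goes in short steps, Python scripts to look and compute and a tool call to move; the robot and the scene stay as the last step left them, time stands still between calls to the robot, and variables do not carry over. Pictures are saved under pics/ and viewed, about 8 in all and at most 12, crops included, and the job is handed in when it is done.

Besides the shell and the picture viewer there is one more tool, called after "Call:" by a JSON object that holds its "op" and its "data". jog_arm: Moves the arm, as the interface text tells. Its arguments: {"type":"object","properties":{"deltas":{"type":"array"},"fingers":{"type":"number"},"force":{"type":"number"}},"required":["deltas"]}

```bash
mkdir -p pics; cat > h.py <<'E'
from bench import *
import numpy as np, cv2
from scipy.spatial.transform import Rotation as R
def Rq(q): return R.from_quat([q[1],q[2],q[3],q[0]])
def campose(p,s):
    if 'pose' in p: return np.array(p['pose'])
    T=np.eye(4);T[:3,:3]=Rq(s['ee_rot']).as_matrix();T[:3,3]=s['position'];return T@np.array(p['mount'])
def px(p,T,u,v,z):
    """pixel -> world point on plane z"""
    K=np.array(p['intrinsics']);d=np.array([(u-K[0,2])/K[0,0],(v-K[1,2])/K[1,1],1.])
    if 'mount' in p:
        r=np.hypot(d[0],d[1]); d=np.array([d[0]/r*np.sin(r),d[1]/r*np.sin(r),np.cos(r)]) if r>1e-9 else np.array([0,0,1.])
    w=T[:3,:3]@d;o=T[:3,3];return o+w*(z-o[2])/w[2]
def proj(p,T,X):
    K=np.array(p['intrinsics']);c=np.linalg.inv(T)@np.append(X,1);c=c[:3]
    if 'mount' in p:
        th=np.arctan2(np.hypot(c[0],c[1]),c[2]);n=np.hypot(c[0],c[1])+1e-12;a,b=c[0]/n*th,c[1]/n*th
    else:a,b=c[0]/c[2],c[1]/c[2]
    return np.array([K[0,0]*a+K[0,2],K[1,1]*b+K[1,2]])
def save(im,n): cv2.imwrite('pics/'+n,im[:,:,::-1])
E
cat > a.py <<'E'
from h import *
s=read_state();print(s['t'],s['position'],s['ee_rot'],s['ft_force'])
for n in ['top','scene']:
    p=camera(n);save(p['img'],n+'0.png');T=campose(p,s);np.savez(n+'0.npz',img=p['img'],intrinsics=p['intrinsics'],pose=T)
    print(n,T[:3,3].round(3),np.array(p['intrinsics'])[0,0])
    for l in ['panel','tile_center','block','roller_grip','dock_top','curing_light','sanitiser','carton']:
        for r in spot_in(p,l)[:3]:
            X=T[:3,:3]@np.array(r['location'])+T[:3,3];print(l,round(r['p'],2),X.round(3),proj(p,T,X).round(0))
E
python3 a.py
```

```text
0.0 [ 0.21463663 -0.61287145  0.23040963] [-9.28058842e-04  9.85854755e-01  1.67599282e-01 -1.46306179e-04] [-0.32239494  0.54383616  0.01811182]
top [0.508 0.033 0.927] 395.80504747731146
panel 0.92 [0.504 0.039 0.019] [259. 226.]
panel 0.29 [0.486 0.088 0.023] [237. 234.]
tile_center 0.79 [0.492 0.312 0.034] [136. 235.]
tile_center 0.54 [0.579 0.358 0.007] [119. 197.]
tile_center 0.54 [0.404 0.258 0.007] [164. 272.]
block 0.89 [0.498 0.297 0.024] [144. 232.]
roller_grip 0.89 [ 0.514 -0.293  0.076] [411. 217.]
dock_top 0.9 [ 0.516 -0.278  0.001] [393. 217.]
dock_top 0.56 [ 0.337 -0.323  0.008] [416. 293.]
curing_light 0.62 [ 0.704 -0.227  0.046] [373. 134.]
curing_light 0.32 [ 0.515 -0.289  0.042] [404. 217.]
sanitiser 0.79 [0.69  0.237 0.094] [162. 140.]
carton 0.97 [0.78  0.011 0.029] [268. 105.]
scene [ 1.197 -0.463  1.242] 498.0755019597174
panel 0.33 [0.776 0.011 0.024] [335. 278.]
tile_center 0.4 [0.585 0.353 0.01 ] [379. 178.]
block 0.71 [0.496 0.31  0.028] [351. 163.]
block 0.55 [0.499 0.292 0.023] [347. 167.]
roller_grip 0.74 [ 0.532 -0.314  0.079] [182. 268.]
dock_top 0.77 [ 0.569 -0.324  0.024] [190. 290.]
dock_top 0.69 [ 0.337 -0.332  0.013] [147. 235.]
curing_light 0.73 [ 0.729 -0.252  0.044] [245. 317.]
curing_light 0.3 [0.511 0.008 0.021] [277. 215.]
sanitiser 0.67 [0.711 0.237 0.079] [383. 210.]
sanitiser 0.2 [0.514 0.027 0.01 ] [283. 214.]
carton 0.65 [0.779 0.01  0.023] [335. 279.]
```

View pics/top0.png

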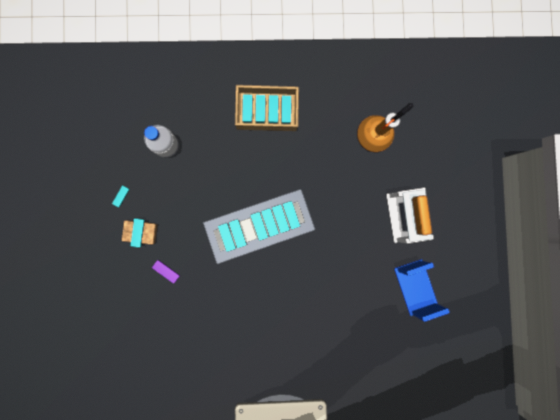

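View pics/scene0.png

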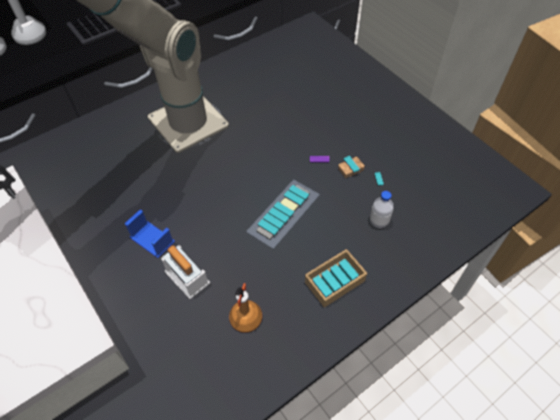

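Candidates for the tile: teal on cork (137,233), teal small (120,196), purple (165,271). I choose the teal tile on cork, as it's the larger of the teal pair. Docks: white with the roller at (410,215), blue look-alike at (420,290), so white. In the strip the empty bay is at (248,230), so panel +y points left and down in the image. The curing light is at (376,133).

```bash
cat > seg.py <<'E'
from h import *
def blobs(p,T,z,lo,hi,amin,amax=1e9,box=None):
    h=cv2.cvtColor(np.ascontiguousarray(p['img']),cv2.COLOR_RGB2HSV);m=cv2.inRange(h,np.array(lo),np.array(hi))
    if box: b=np.zeros_like(m);b[box[1]:box[3],box[0]:box[2]]=1;m=m*b
    n,l,st,c=cv2.connectedComponentsWithStats(m)
    out=[]
    for i in range(1,n):
        if not amin<=st[i,4]<=amax: continue
        v,u=np.where(l==i)
        P=np.array([px(p,T,a,b,z)[:2] for a,b in zip(u,v)])
        (cx,cy),(w,hh),an=cv2.minAreaRect((P*1000).astype(np.float32))
        if w<hh: w,hh=hh,w;an+=90
        ev,V=np.linalg.eigh(np.cov(P.T));a=np.degrees(np.arctan2(V[1,1],V[0,1]))
        out.append((c[i].round(1),P.mean(0).round(4),round(w,1),round(hh,1),round((an+90)%180-90,1),round((a+90)%180-90,1)))
    return out
E
python3 - <<'E'
from seg import *
for n in ['top','scene']:
    d=dict(np.load(n+'0.npz'));T=d['pose']
    print(n,'teal');[print(*b) for b in blobs(d,T,.022,[80,100,80],[97,255,255],20)]
    print('gel');[print(*b) for b in blobs(d,T,.0145,[15,10,150],[40,120,255],20,400)]
    print('orange');[print(*b) for b in blobs(d,T,.116,[8,150,120],[20,255,255],60,2000)]
    print('white');[print(*b) for b in blobs(d,T,.07,[0,0,170],[180,30,255],60,3000)]
E
```

```text
top teal
[247. 108.] [0.7767 0.0585] 60.9 18.5 -1.5 -1.5
[260.  108.3] [0.7755 0.0286] 61.0 18.5 -1.6 -1.5
[273.  108.9] [ 0.7734 -0.0015] 61.1 18.6 -1.6 -1.7
[285.9 109. ] [ 0.7727 -0.0315] 61.2 18.6 -1.7 -2.5
[120.2 195.9] [0.5809 0.3502] 50.3 20.5 -30.2 -29.8
[291.  214.8] [ 0.5271 -0.0355] 60.9 21.3 17.6 17.7
[280.3 218.2] [ 0.5201 -0.0107] 61.4 21.7 16.8 17.4
[269.6 222. ] [0.5121 0.0139] 60.6 21.6 16.8 17.1
[258.8 225.7] [0.5044 0.0387] 60.7 21.1 17.7 17.6
[136.9 232.3] [0.4975 0.3138] 65.7 25.0 -7.8 -8.5
[237.2 233.2] [0.4887 0.0883] 61.1 21.5 16.9 16.9
[226.5 237. ] [0.481  0.1128] 61.2 21.5 17.7 17.2
gel
[24.  17.4] [1.0009 0.5675] 122.4 84.0 57.7 75.0
[12.9  1.2] [1.0394 0.5926] 18.1 7.1 89.4 -88.1
[63.7 20.3] [0.993  0.4774] 96.1 22.5 -10.5 -0.5
[123.6  14.5] [1.0051 0.3401] 188.7 95.4 89.4 -89.5
[328.8  12.3] [ 1.0052 -0.141 ] 90.4 47.3 -75.5 -86.4
[390.   10.8] [ 1.0073 -0.2881] 178.4 41.5 -86.8 89.3
[483.8  13.1] [ 0.9991 -0.5161] 242.9 88.7 89.4 -89.7
[552.1  16.8] [ 0.9882 -0.6841] 86.9 23.2 0.2 -3.0
[279.2  13.6] [ 1.0033 -0.0231] 52.6 18.3 -73.0 -88.7
[196.3  15.7] 
[... 1222 characters left out ...]
22.8 16.8 17.2
[525.6 236.7] [1.0029 0.5417] 65.2 30.1 -6.5 1.5
[336.3 274.9] [0.7675 0.0238] 145.5 94.1 87.5 83.8
[554.1 263.2] [1.1067 0.5343] 54.0 27.1 86.2 -85.7
[532.9 268.3] [1.0812 0.4735] 56.8 20.2 -81.5 -85.3
orange
[178.9 257.9] [ 0.5217 -0.3102] 81.3 17.7 4.1 3.9
[245.5 317. ] [ 0.759  -0.2633] 74.0 72.0 -35.0 61.2
white
[357.7  24.5] [0.0071 0.7637] 232.0 8.3 -45.6 -45.7
[28.  30.5] [-0.7142 -0.2682] 108.1 98.4 10.8 -23.6
[ 15.5 180.2] [-0.0292 -0.5602] 112.5 30.1 -2.0 -5.7
[  3.5 200.1] [ 0.0223 -0.6135] 102.7 27.5 -18.7 -20.7
[383.2 206.6] [0.6999 0.2506] 49.6 37.2 38.9 39.9
[182.4 271.6] [ 0.5354 -0.3168] 145.9 74.6 7.4 -0.1
[452.9 279.6] [0.9812 0.2364] 101.5 29.1 -73.5 -81.0
```

Call:
{"op": "jog_arm", "data": {"deltas": [[[0.11,-0.06,0],[0,0,0]],[[0.11,-0.06,0],[0,0,0]],[[0.11,-0.06,0],[0,0,0]],[[0.11,-0.06,0],[0,0,0]],[[0.11,-0.06,0],[0,0,0]]], "fingers": 85}}

```text
t: 1.4
position: [0.3784, -0.4333, 0.23]
ee_rot: [0.003, 0.987, 0.158, -0.002]
ft_force: [1.0, -0.6, 0.1]
gripper_width: 0.0855
```

Call:
{"op": "jog_arm", "data": {"deltas": [[[0.067,-0.106,0],[0,0,0]],[[0.067,-0.106,0],[0,0,0]],[[0.067,-0.106,0],[0,0,0]],[[0.067,-0.106,0],[0,0,0]],[[0.067,-0.106,0],[0,0,0]]]}}

```text
t: 1.9
position: [0.4427, -0.1916, 0.2287]
ee_rot: [0.005, 0.987, 0.16, 0.001]
ft_force: [1.3, -0.3, -0.2]
gripper_width: 0.0853
```

Call:
{"op": "jog_arm", "data": {"deltas": [[[0.067,-0.106,0],[0,0,0]],[[0.067,-0.106,0],[0,0,0]],[[0.067,-0.106,0],[0,0,0]],[[0.067,-0.106,0],[0,0,0]],[[0.067,-0.106,0],[0,0,0]]]}}

```text
t: 2.4
position: [0.5026, 0.0513, 0.2283]
ee_rot: [0.006, 0.987, 0.159, 0.003]
ft_force: [1.2, 0.2, -0.2]
gripper_width: 0.0849
```

```bash
cat > w.py <<'E'
import sys
from seg import *
n=sys.argv[1]
s=read_state();p=camera('wrist');save(p['img'],n+'.png');T=campose(p,s)
np.savez(n+'.npz',img=p['img'],intrinsics=p['intrinsics'],mount=p['mount'],pose=T)
q=Rq(s['ee_rot']);m=q.as_matrix()
print('t',round(s['t'],2),'pos',np.round(s['position'],4),'yaw',np.degrees(np.arctan2(m[1,0],m[0,0])).round(2),'z',m[:,2].round(4),'ft',np.round(s['ft_force'],1),'w',s['gripper_width'],'j',np.round(s['joint_positions'],2))
def show(z,*a,**k): [print(*b) for b in blobs(p,T,z,*a,**k)]
TEAL=([80,100,60],[97,255,255])
E
cat > w1.py <<'E'
from w import *
print(np.array(p['mount']).round(4),np.array(p['intrinsics'])[0])
print('teal');show(.022,*TEAL,60);print('gel');show(.0145,[15,10,120],[40,120,255],60,20000)
E
python3 w1.py wr1
```

```text
t 2.4 pos [0.5026 0.0513 0.2283] yaw 18.35 z [ 0.0085 -0.0106 -0.9999] ft [ 1.2  0.2 -0.2] w 0.08492907679367727 j [-0.16  0.42 -0.    1.92  0.02  0.79 -1.43]
[[ 5.000e-04 -9.612e-01 -2.760e-01  7.120e-02]
 [ 1.000e+00  5.000e-04 -0.000e+00  1.000e-04]
 [ 2.000e-04 -2.760e-01  9.612e-01 -1.429e-01]
 [ 0.000e+00  0.000e+00  0.000e+00  1.000e+00]] [325.1922621    0.         276.54425679]
teal
[391.3   2.1] [ 0.75   -0.0058] 21.2 7.7 -62.5 -71.4
[412.6   7.3] [ 0.7565 -0.0318] 29.9 26.1 -3.9 -50.2
[68.5 57.4] [0.5824 0.3409] 46.6 19.2 -30.1 -30.6
[ 68.3 128.4] [0.4973 0.3144] 64.0 25.8 -8.8 -8.1
[216.5 187.1] [0.4826 0.1118] 61.3 22.0 17.4 17.2
[239.7 186.7] [0.4909 0.0872] 60.9 21.8 17.6 17.6
[286.5 188.2] [0.5052 0.0378] 61.8 21.7 18.4 17.4
[309.8 187.9] [0.5137 0.0135] 61.3 22.0 17.3 17.6
[332.8 189.4] [ 0.5204 -0.0116] 61.5 22.2 17.3 16.4
[354.9 189.3] [ 0.5287 -0.0357] 62.0 22.7 17.7 17.3
gel
[420.6  12.8] [ 0.759  -0.0459] 95.7 41.5 -61.2 -66.6
[ 57.1 119.6] [0.5028 0.3407] 50.4 18.5 -8.2 -9.6
[ 87.1 133.7] [0.4962 0.2889] 50.6 35.9 -7.3 -9.2
[263.9 192.3] [0.4917 0.0597] 37.9 22.5 18.2 17.0
[549.5 358.4] [ 0.3442 -0.6197] 404.9 86.6 51.7 55.7
```

View pics/wr1.png

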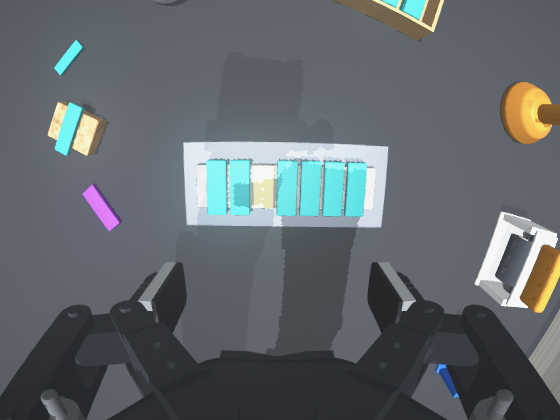

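The wrist view shows the strip at (285,187) with its empty bay at (264,188). The teal tile on cork is at (68,128), bigger than the loose teal at (68,57), and the purple one is at (101,207). This matches the choice, so next I triangulate and plan.

```bash
cat > plan.py <<'E'
from h import *
def Rt(psi):
    c,s=np.cos(psi),np.sin(psi);return np.array([[c,s,0],[s,-c,0],[0,0,-1.]])
def plan(pos,psi_deg,n=None,q=None,p0=None,vmax=.049):
    s=read_state();Rc=Rq(s['ee_rot']).as_matrix() if q is None else q;pc=np.array(s['position']) if p0 is None else p0
    Rg=Rt(np.radians(psi_deg));pos=np.array(pos)
    rv=R.from_matrix(Rc.T@Rg).as_rotvec()
    if n is None: n=int(np.ceil(max(np.linalg.norm(pos-pc)/vmax,np.degrees(np.linalg.norm(rv))/8.4,1)))
    print('n',n,'world d',(pos-pc).round(4),'rv',np.degrees(rv).round(2))
    st=(pos-pc)/n;step=R.from_rotvec(rv/n).as_matrix();rows=[]
    for i in range(n):
        rows.append([(Rc.T@st/.4).round(3).tolist(),(rv/n/np.pi).round(4).tolist()]);Rc=Rc@step
    for i in range(0,n,5): print(rows[i:i+5])
def tri(obs):
    from scipy.optimize import least_squares
    f=lambda X:np.concatenate([(proj(p,p['pose'],X)-uv)/p['intrinsics'][0,0]*1000 for p,uv in obs])
    r=least_squares(f,[.5,.1,.03]);print('tri',r.x.round(4),'res',r.fun.round(1));return r.x
E
python3 - <<'E'
from plan import *
L=lambda n:dict(np.load(n+'.npz'))
t,sc,w=L('top0'),L('scene0'),L('wr1')
X=tri([(t,[136.9,232.3]),(sc,[350.8,163.1]),(w,[68.3,128.4])])
tri([(t,[136.9,232.3]),(w,[68.3,128.4])])
# strip fit, top centres at z .0215
y=np.array([78,52,0,-26,-52,-78])/1000
for p,uv in [(t,[(226.5,237),(237.2,233.2),(258.8,225.7),(269.6,222),(280.3,218.2),(291,214.8)]),(w,[(216.5,187.1),(239.7,186.7),(286.5,188.2),(309.8,187.9),(332.8,189.4),(354.9,189.3)])]:
    P=np.array([px(p,p['pose'],*a,.0215)[:2] for a in uv]);A=np.c_[y,np.ones(6)]
    c,_,_,_=np.linalg.lstsq(A,P,rcond=None);print('panel',c[1].round(4),'yaw',np.degrees(np.arctan2(-c[0,0],c[0,1])).round(2),'len',np.linalg.norm(c[0]).round(3),'bay',(c[1]+.026*c[0]).round(4))
plan([X[0],X[1],.13],81.5)
E
```

```text
tri [0.4979 0.3121 0.0252] res [ 0.8 -0.4  1.7  1.2 -0.4  0.5]
tri [0.4977 0.3137 0.0227] res [-0.  -0.1  0.   0. ]
panel [0.5042 0.0387] yaw 17.37 len 0.998 bay [0.4965 0.0634]
panel [0.5057 0.0379] yaw 17.19 len 0.991 bay [0.4981 0.0626]
n 8 world d [-0.0067  0.2494 -0.0985] rv [  0.64  -0.33 -62.46]
[[[0.023, -0.075, 0.031], [0.0004, -0.0002, -0.0434]], [[0.033, -0.071, 0.031], [0.0004, -0.0002, -0.0434]], [[0.042, -0.065, 0.031], [0.0004, -0.0002, -0.0434]], [[0.051, -0.059, 0.031], [0.0004, -0.0002, -0.0434]], [[0.058, -0.052, 0.031], [0.0004, -0.0002, -0.0434]]]
[[[0.065, -0.043, 0.031], [0.0004, -0.0002, -0.0434]], [[0.07, -0.034, 0.031], [0.0004, -0.0002, -0.0434]], [[0.074, -0.024, 0.031], [0.0004, -0.0002, -0.0434]]]
```

Call:
{"op": "jog_arm", "data": {"deltas": [[[0.023,-0.075,0.03],[0.0004,-0.0002,-0.0434]],[[0.033,-0.071,0.03],[0.0004,-0.0002,-0.0434]],[[0.042,-0.065,0.03],[0.0004,-0.0002,-0.0434]],[[0.051,-0.059,0.03],[0.0004,-0.0002,-0.0434]],[[0.058,-0.052,0.03],[0.0004,-0.0002,-0.0434]]]}}

```text
t: 2.95
position: [0.5017, 0.2238, 0.1689]
ee_rot: [0.003, 0.868, 0.497, 0.006]
ft_force: [0.8, 0.4, 0.2]
gripper_width: 0.0849
```

Call:
{"op": "jog_arm", "data": {"deltas": [[[0.065,-0.043,0.03],[0.0004,-0.0002,-0.0434]],[[0.07,-0.034,0.03],[0.0004,-0.0002,-0.0434]],[[0.074,-0.024,0.03],[0.0004,-0.0002,-0.0434]],[[0,0,0],[0,0,0]]]}}

```text
t: 3.35
position: [0.495, 0.3254, 0.1305]
ee_rot: [0.001, 0.74, 0.672, 0.005]
ft_force: [-1.2, -0.2, 0.6]
gripper_width: 0.0849
```

```bash
cat > w2.py <<'E'
from w import *
print('teal');show(.03,*TEAL,60)
for k in ['tile_center','block']:
    for r in spot_in(p,k)[:3]: print(k,round(r['p'],2),(T[:3,:3]@np.array(r['location'])+T[:3,3]).round(4))
E
python3 w2.py wr2
```

```text
t 3.35 pos [0.495  0.3254 0.1305] yaw 84.46 z [ 0.0085  0.0042 -1.    ] ft [-1.2 -0.2  0.6] w 0.08493849828361409 j [-0.44  0.68 -0.3   1.78  0.29  0.71 -0.99]
teal
[372.7 162. ] [0.5754 0.3586] 44.0 16.0 -30.2 -28.9
[280.  228.4] [0.4985 0.312 ] 61.9 23.3 -8.4 -8.2
tile_center 0.73 [0.4995 0.3091 0.033 ]
tile_center 0.65 [0.4164 0.2649 0.0116]
tile_center 0.57 [0.5811 0.358  0.0051]
block 0.88 [0.5034 0.3274 0.0181]
```

View pics/wr2.png

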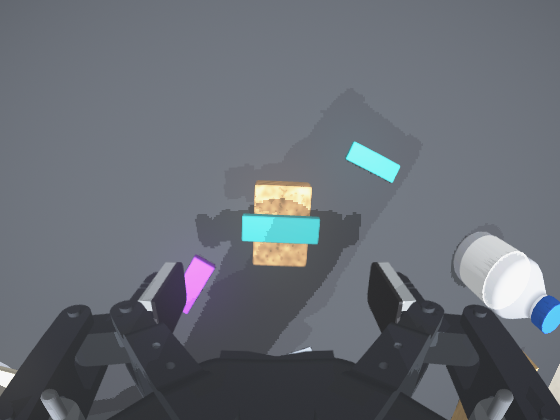

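The wrist view shows the tile at (280,228) on the cork, and the small teal one at (373,162) is clear of the fingers.

```bash
python3 - <<'E'
from plan import *
plan([.4985,.3117,.06],81.7,3)
E
```

```text
n 3 world d [ 0.0013 -0.0073 -0.0717] rv [ 0.61 -0.02  2.17]
[[[-0.006, 0.001, 0.06], [0.0011, -0.0, 0.004]], [[-0.006, 0.001, 0.06], [0.0011, -0.0, 0.004]], [[-0.006, 0.002, 0.06], [0.0011, -0.0, 0.004]]]
```

Call:
{"op": "jog_arm", "data": {"deltas": [[[-0.006,0.001,0.06],[0.001,0,0.004]],[[-0.006,0.001,0.06],[0.001,0,0.004]],[[-0.006,0.001,0.05],[0.001,0,0.004]],[[0,0,0],[0,0,0]],[[0,0,0],[0,0,0]]]}}

```text
t: 4.0
position: [0.5039, 0.3036, 0.0661]
ee_rot: [0.004, 0.762, 0.648, 0.003]
ft_force: [0.1, -1.3, 0.3]
gripper_width: 0.0852
```

```bash
python3 - <<'E'
from plan import *
s=read_state();print(s['position'],np.degrees(Rq(s['ee_rot']).as_matrix()[:2,0]))
plan([.4985,.3117,.0075],81.7,3)
E
```

```text
[0.50392904 0.30358859 0.06610357] [ 9.17348536 56.55661652]
n 3 world d [-0.0054  0.0081 -0.0586] rv [ 0.54  0.06 -0.91]
[[[0.006, -0.006, 0.049], [0.001, 0.0001, -0.0017]], [[0.006, -0.006, 0.049], [0.001, 0.0001, -0.0017]], [[0.006, -0.006, 0.049], [0.001, 0.0001, -0.0017]]]
```

Call:
{"op": "jog_arm", "data": {"deltas": [[[0.01,-0.009,0.045],[0.001,0,-0.002]],[[0.01,-0.009,0.045],[0.001,0,-0.002]],[[0,0,0],[0,0,0]],[[0,0,0],[0,0,0]]]}}

```text
t: 4.4
position: [0.5019, 0.3125, 0.0334]
ee_rot: [0.003, 0.758, 0.652, 0.004]
ft_force: [0.2, 0.1, 0.2]
gripper_width: 0.0851
```

```bash
cat > s.py <<'E'
import sys
from plan import *
a=[float(x) for x in sys.argv[1:]]
s=read_state();m=Rq(s['ee_rot']).as_matrix();print('t',round(s['t'],2),np.round(s['position'],4),'yaw',np.degrees(np.arctan2(m[1,0],m[0,0])).round(2),'z',m[:,2].round(4),'ft',np.round(s['ft_force'],1),'v',np.abs(s['joint_velocities']).max().round(3),'w',round(s['gripper_width'],4))
if a: plan(a[:3],a[3],int(a[4]) if len(a)>4 else None)
E
python3 s.py .4985 .3117 .0075 81.7 1
```

```text
t 4.4 [0.5019 0.3125 0.0334] yaw 81.34 z [ 0.0096  0.0012 -1.    ] ft [0.2 0.1 0.2] v 0.009 w 0.0851
n 1 world d [-0.0034 -0.0008 -0.0259] rv [ 0.53 -0.15 -0.36]
[[[-0.003, -0.009, 0.065], [0.003, -0.0008, -0.002]]]
```

Call:
{"op": "jog_arm", "data": {"deltas": [[[-0.003,-0.014,0.034],[0.003,0,-0.002]],[[0,0,0.032],[0,0,0]],[[0,0,0],[0,0,0]],[[0,0,0],[0,0,0]]]}}

```text
t: 4.8
position: [0.4966, 0.3123, 0.0061]
ee_rot: [-0.001, 0.756, 0.654, 0.002]
ft_force: [0.1, 0.1, -0.1]
gripper_width: 0.0853
```

```bash
python3 s.py .4985 .3117 .0075 81.7 1
```

```text
t 4.8 [0.4966 0.3123 0.0061] yaw 81.71 z [ 0.0011  0.0034 -1.    ] ft [ 0.1  0.1 -0.1] v 0.017 w 0.0853
n 1 world d [ 0.0019 -0.0006  0.0014] rv [ 0.04 -0.2   0.01]
[[[-0.001, 0.005, -0.004], [0.0002, -0.0011, 0.0]]]
```

Good. Close gently with a small z correction.

Call:
{"op": "jog_arm", "data": {"deltas": [[[0,0.006,-0.006],[0,0,0]],[[0,0,0],[0,0,0]],[[0,0,0],[0,0,0]],[[0,0,0],[0,0,0]],[[0,0,0],[0,0,0]]], "fingers": 50, "force": 30}}

```text
t: 5.3
position: [0.5004, 0.3122, 0.01]
ee_rot: [-0.001, 0.757, 0.654, 0.003]
ft_force: [-0.6, -0.3, -0.0]
gripper_width: 0.0612
```

```bash
python3 s.py
```

```text
t 5.3 [0.5004 0.3122 0.01  ] yaw 81.67 z [ 0.0033  0.0044 -1.    ] ft [-0.6 -0.3 -0. ] v 0.003 w 0.0612
```

Call:
{"op": "jog_arm", "data": {"deltas": [[[0,0,-0.06],[0,0,0]],[[0,0,-0.11],[0,0,0]],[[0,0,-0.06],[0,0,0]],[[0,0,0],[0,0,0]]]}}

```text
t: 5.7
position: [0.499, 0.3114, 0.1037]
ee_rot: [-0.001, 0.756, 0.654, 0.001]
ft_force: [0.1, -0.2, 0.1]
gripper_width: 0.0614
```

```bash
python3 s.py .4973 .083 .10 107.3; python3 w2.py wr3
```

```text
t 5.7 [0.499  0.3114 0.1037] yaw 81.71 z [ 3.0e-04  2.6e-03 -1.0e+00] ft [ 0.1 -0.2  0.1] v 0.016 w 0.0614
n 5 world d [-0.0017 -0.2284 -0.0037] rv [  0.03  -0.15 -25.59]
[[[-0.113, 0.016, 0.002], [0.0, -0.0002, -0.0284]], [[-0.114, 0.005, 0.002], [0.0, -0.0002, -0.0284]], [[-0.114, -0.005, 0.002], [0.0, -0.0002, -0.0284]], [[-0.113, -0.015, 0.002], [0.0, -0.0002, -0.0284]], [[-0.111, -0.025, 0.002], [0.0, -0.0002, -0.0284]]]
t 5.7 pos [0.499  0.3114 0.1037] yaw 81.71 z [ 3.0e-04  2.6e-03 -1.0e+00] ft [ 0.1 -0.2  0.1] w 0.0613595884859472 j [-0.43  0.72 -0.28  1.8   0.3   0.66 -1.02]
teal
[375.  143.4] [0.5752 0.3578] 43.9 15.7 -29.9 -29.5
[276.4 288.3] [0.4925 0.2591] 109.5 43.7 -8.0 -8.1
tile_center 0.94 [0.5806 0.3542 0.0056]
tile_center 0.88 [0.5019 0.3091 0.1221]
tile_center 0.42 [0.421  0.2794 0.0138]
block 0.68 [0.5043 0.3152 0.0208]
```

View pics/wr3.png

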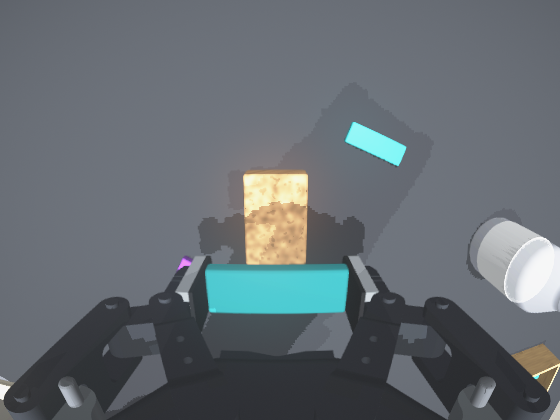

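```bash
cat > hold.py <<'E'
from h import *
import sys
p=dict(np.load(sys.argv[1]+'.npz'));T=p['pose'];M=p['mount'];h=cv2.cvtColor(p['img'],cv2.COLOR_RGB2HSV)
dz=float(sys.argv[2]) # tile centre above TCP
m=cv2.inRange(h,np.array([80,100,60]),np.array([97,255,255]))
for u in (225,250,276,305,330):
    v=np.where(m[255:330,u])[0]+255
    f=lambda vv,z:px(p,M,u,vv,z)[:2]   # tool frame
    print(u,v.min(),v.max(),'far low',f(v.min()-.5,-(dz-.004)).round(4),'near top',f(v.max()+.5,-(dz+.004)).round(4), 'V',[int(h[a,u,2]) for a in range(v.min(),v.max(),5)])
E
python3 hold.py wr3 .016
```

```text
225 264 312 far low [ 0.0087 -0.0218] near top [-0.0123 -0.0221] V [142, 154, 210, 210, 210, 210, 210, 209, 207, 207]
250 265 313 far low [ 0.0084 -0.0106] near top [-0.0125 -0.0107] V [141, 173, 213, 211, 211, 211, 210, 210, 209, 208]
276 265 313 far low [0.0084 0.001 ] near top [-0.0124  0.001 ] V [141, 170, 213, 213, 211, 211, 211, 211, 210, 208]
305 265 313 far low [0.0084 0.0139] near top [-0.0125  0.014 ] V [137, 174, 213, 213, 213, 212, 211, 211, 211, 211]
330 264 312 far low [0.0087 0.0251] near top [-0.0123  0.0254] V [131, 155, 213, 213, 213, 213, 212, 212, 211, 211]
```

Call:
{"op": "jog_arm", "data": {"deltas": [[[-0.112,0.016,0],[0,0,-0.028]],[[-0.113,0.005,0],[0,0,-0.028]],[[-0.113,-0.005,0],[0,0,-0.028]],[[-0.112,-0.015,0],[0,0,-0.028]],[[-0.1,-0.025,0],[0,0,-0.028]]]}}

```text
t: 6.35
position: [0.4905, 0.09, 0.0922]
ee_rot: [-0.007, 0.582, 0.813, -0.003]
ft_force: [0.5, -1.2, -0.8]
gripper_width: 0.0611
```

Call:
{"op": "jog_arm", "data": {"deltas": [[[0,0,0],[0,0,0]],[[0,0,0],[0,0,0]]]}}

```text
t: 6.55
position: [0.4877, 0.0804, 0.0888]
ee_rot: [-0.009, 0.586, 0.81, -0.008]
ft_force: [0.0, 0.7, -0.5]
gripper_width: 0.0613
```

```bash
cat > w4.py <<'E'
from w import *
print('teal');show(.0215,*TEAL,60);print('gel');show(.0145,[15,10,120],[40,120,255],60,20000)
E
python3 w4.py wr4; python3 s.py .4973 .063 .04 107.3
```

```text
t 6.55 pos [0.4877 0.0804 0.0888] yaw 108.18 z [-0.0237 -0.0024 -0.9997] ft [ 0.   0.7 -0.5] w 0.0612946921388796 j [ 0.06  0.68 -0.42  2.04  0.5   0.55 -0.39]
teal
[285.9 181.4] [0.4837 0.1111] 61.2 22.2 17.4 19.1
[282.8 215.8] [0.4893 0.0881] 61.7 23.0 17.5 17.4
[277.6 302.1] [0.5075 0.0215] 106.4 86.1 19.1 14.3
[535.4 341. ] [0.7928 0.0409] 68.6 47.5 87.2 -82.3
gel
[282.3 248.2] [0.4973 0.0629] 48.8 23.4 17.4 17.8
[539.7 313.1] [0.7801 0.0704] 89.2 72.2 -43.0 -18.9
[549.4 368.8] [0.8761 0.0015] 44.2 6.2 88.0 88.0
[553.4 403. ] [ 0.9671 -0.0626] 149.9 36.8 -37.1 -39.5
t 6.6 [0.4874 0.0796 0.0886] yaw 108.18 z [-0.0247 -0.0041 -0.9997] ft [-0.7 -1.7  0.2] v 0.034 w 0.0611
n 2 world d [ 0.0099 -0.0166 -0.0486] rv [-1.42 -0.21  0.88]
[[[-0.024, 0.007, 0.061], [-0.0039, -0.0006, 0.0024]], [[-0.024, 0.006, 0.061], [-0.0039, -0.0006, 0.0024]]]
```

View pics/wr4.png

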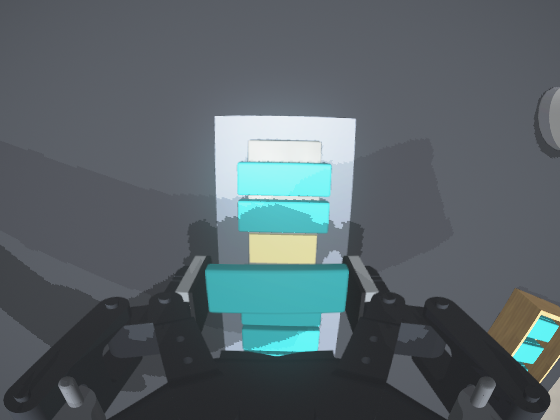

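```bash
cat > fit.py <<'E'
from h import *
import sys
from scipy.optimize import least_squares
def held(p):
    M=p['mount'];h=cv2.cvtColor(p['img'],cv2.COLOR_RGB2HSV).astype(float)
    def edge(u,lo,hi):  # bright top face rows
        t=(h[lo:hi,u,2]);hue=(abs(h[lo:hi,u,0]-89)<9)&(h[lo:hi,u,1]>100)
        v=np.where(hue)[0];a,b=v.min(),v.max();mid=np.median(t[(a+b)//2-5:(a+b)//2+10])
        side=np.median(t[a+1:a+4]);k=a
        while t[k]<(side+mid)/2:k+=1
        return lo+a-.5,lo+k-.5,lo+b+.5
    us=range(225,335,10);E=np.array([edge(u,258,330) for u in us])
    hue=(abs(h[:,:,0]-89)<9)&(h[:,:,1]>100)
    rows=range(285,305,4);C=np.array([(np.where(hue[r,190:370])[0].min()+189.5,np.where(hue[r,190:370])[0].max()+190.5) for r in rows])
    def res(X):
        x,y,z,a=X;ca,sa=np.cos(a),np.sin(a);o=[]
        loc=lambda P:(lambda d:np.array([ca*d[0]+sa*d[1],-sa*d[0]+ca*d[1]]))(np.asarray(P)[:2]-[x,y])
        for u,e in zip(us,E):
            o+=[loc(px(p,M,u,e[0],z+.008))[0]-.011,loc(px(p,M,u,e[1],z))[0]-.011,loc(px(p,M,u,e[2],z))[0]+.011]
        for r,c in zip(rows,C): o+=[(loc(px(p,M,c[0],r,z))[1]+.031)*2,(loc(px(p,M,c[1],r,z))[1]-.031)*2]
        return np.array(o)*1000
    r=least_squares(res,[0,0,-.02,0]);print('tile in tool: x,y,ztop',r.x[:3].round(4),'yaw',np.degrees(r.x[3]).round(2),'rms',np.sqrt((r.fun**2).mean()).round(2),r.fun[:33].reshape(11,3).mean(0).round(2),r.fun[33:].reshape(-1,2).mean(0).round(2));return r.x
if __name__=='__main__': held(dict(np.load(sys.argv[1]+'.npz')))
E
python3 fit.py wr3; python3 fit.py wr4
```

```text
tile in tool: x,y,ztop [-0.002   0.0012 -0.0197] yaw -0.17 rms 0.46 [-0.66  0.31  0.34] [-0.16  0.16]
tile in tool: x,y,ztop [-0.0024  0.0013 -0.024 ] yaw 1.47 rms 3.08 [ 1.16  2.18 -3.34] [ 2.04 -2.04]
```

```bash
python3 s.py .4955 .0645 .03 107.3 2
```

```text
t 6.6 [0.4874 0.0796 0.0886] yaw 108.18 z [-0.0247 -0.0041 -0.9997] ft [-0.7 -1.7  0.2] v 0.034 w 0.0611
n 2 world d [ 0.0081 -0.0151 -0.0586] rv [-1.42 -0.21  0.88]
[[[-0.021, 0.006, 0.073], [-0.0039, -0.0006, 0.0024]], [[-0.021, 0.005, 0.073], [-0.0039, -0.0006, 0.0024]]]
```

Call:
{"op": "jog_arm", "data": {"deltas": [[[-0.021,0.006,0.06],[-0.004,0,0.002]],[[-0.021,0.006,0.06],[-0.004,0,0.002]],[[0,0,0],[0,0,0]],[[0,0,0],[0,0,0]]]}}

```text
t: 7.0
position: [0.4963, 0.0712, 0.0382]
ee_rot: [-0.002, 0.589, 0.808, 0.002]
ft_force: [-0.5, 0.0, 0.3]
gripper_width: 0.0614
```

```bash
python3 s.py .4955 .0645 .025 107.3 1
```

```text
t 7.0 [0.4963 0.0712 0.0382] yaw 107.82 z [-0.001   0.0068 -1.    ] ft [-0.5  0.   0.3] v 0.024 w 0.0614
n 1 world d [-0.0008 -0.0067 -0.0132] rv [ 0.07 -0.39  0.52]
[[[-0.015, -0.007, 0.033], [0.0004, -0.0022, 0.0029]]]
```

Call:
{"op": "jog_arm", "data": {"deltas": [[[-0.015,-0.007,0.033],[0,-0.002,0.003]],[[0,0,0],[0,0,0]],[[0,0,0],[0,0,0]]]}}

```text
t: 7.3
position: [0.4965, 0.0695, 0.0269]
ee_rot: [0.0, 0.591, 0.807, 0.002]
ft_force: [0.7, 0.1, -0.8]
gripper_width: 0.0613
```

```bash
python3 w4.py wr5;python3 s.py .4955 .0645 .012 107.3 1
```

```text
t 7.3 pos [0.4965 0.0695 0.0269] yaw 107.59 z [ 0.0035  0.0036 -1.    ] ft [ 0.7  0.1 -0.8] w 0.06129187396361272 j [ 0.01  0.78 -0.3   2.07  0.59  0.37 -0.46]
teal
[271.8 173.9] [0.4819 0.1125] 61.8 22.1 17.4 17.4
[271.9 225.5] [0.4895 0.0884] 61.7 23.1 17.5 17.1
[274.8 305.3] [0.5046 0.0451] 75.0 61.1 17.5 24.7
[552.8 383.8] [0.7994 0.0104] 52.7 19.9 -38.3 -44.0
gel
[271.9 256.4] [0.4952 0.07  ] 48.5 8.1 17.6 17.4
t 7.35 [0.4964 0.0693 0.027 ] yaw 107.59 z [ 0.0034  0.0035 -1.    ] ft [-0.6  1.7 -0.9] v 0.007 w 0.0613
n 1 world d [-0.0009 -0.0048 -0.015 ] rv [ 0.24 -0.13  0.29]
[[[-0.011, -0.006, 0.037], [0.0013, -0.0007, 0.0016]]]
```

View pics/wr5.png

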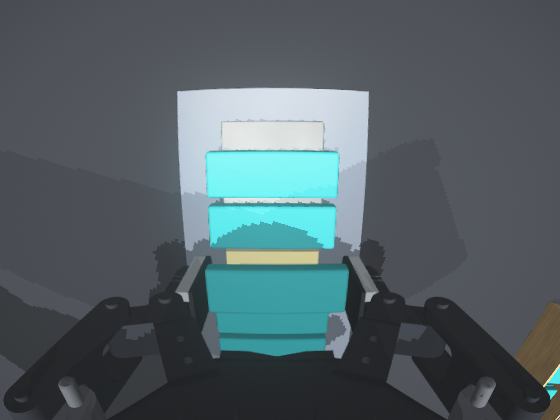

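Call:
{"op": "jog_arm", "data": {"deltas": [[[-0.015,-0.007,0.015],[0.001,-0.001,0.0015]],[[-0.005,0,0],[0,0,0]],[[0,0,0],[0,0,0]]]}}

```text
t: 7.65
position: [0.4972, 0.0612, 0.0222]
ee_rot: [0.001, 0.592, 0.806, 0.001]
ft_force: [0.3, 0.3, -0.7]
gripper_width: 0.0614
```

```bash
python3 s.py .4955 .0645 .004 107.3 1
```

```text
t 7.65 [0.4972 0.0612 0.0222] yaw 107.34 z [ 3.8e-03  2.0e-04 -1.0e+00] ft [ 0.3  0.3 -0.7] v 0.005 w 0.0614
n 1 world d [-0.0017  0.0033 -0.0182] rv [0.21 0.06 0.04]
[[[0.009, -0.002, 0.045], [0.0012, 0.0003, 0.0002]]]
```

Call:
{"op": "jog_arm", "data": {"deltas": [[[0.009,-0.002,0.012],[0.001,0,0]],[[0,0,0.01],[0,0,0]],[[0,0,0],[0,0,0]]]}}

```text
t: 7.95
position: [0.4955, 0.0644, 0.0129]
ee_rot: [0.001, 0.593, 0.805, 0.0]
ft_force: [-0.0, 0.1, -0.7]
gripper_width: 0.0613
```

```bash
python3 s.py .4955 .0645 .004 107.3 1
```

```text
t 7.95 [0.4955 0.0644 0.0129] yaw 107.3 z [ 1.e-03 -6.e-04 -1.e+00] ft [-0.   0.1 -0.7] v 0.008 w 0.0613
n 1 world d [ 0.      0.0001 -0.0089] rv [0.05 0.05 0.  ]
[[[0.0, 0.0, 0.022], [0.0003, 0.0003, 0.0]]]
```

Spot on. Take one low look numerically, then lower.

Call:
{"op": "jog_arm", "data": {"deltas": [[[0,0,0.012],[0,0,0]],[[0,0,0.011],[0,0,0]],[[0,0,0],[0,0,0]]]}}

```text
t: 8.25
position: [0.4953, 0.0647, 0.0026]
ee_rot: [0.0, 0.593, 0.806, -0.0]
ft_force: [-0.1, 0.0, -0.4]
gripper_width: 0.0615
```

```bash
python3 s.py .4955 .0645 .003 107.3 1; python3 w4.py wr6
```

```text
t 8.25 [0.4953 0.0647 0.0026] yaw 107.33 z [ 6.e-04 -5.e-04 -1.e+00] ft [-0.1  0.  -0.4] v 0.003 w 0.0615
n 1 world d [ 0.0002 -0.0002  0.0004] rv [0.02 0.04 0.03]
[[[-0.0, 0.0, -0.001], [0.0001, 0.0002, 0.0001]]]
t 8.25 pos [0.4953 0.0647 0.0026] yaw 107.33 z [ 6.e-04 -5.e-04 -1.e+00] ft [-0.1  0.  -0.4] w 0.06152447290952239 j [-0.02  0.82 -0.25  2.08  0.63  0.32 -0.49]
teal
[276.8 173.4] [0.4819 0.1125] 61.8 22.0 17.4 17.4
[276.8 234.3] [0.4894 0.0885] 61.8 23.4 17.4 17.3
[276.6 307.2] [0.4999 0.0544] 62.7 53.0 17.3 17.0
gel
```

View pics/wr6.png

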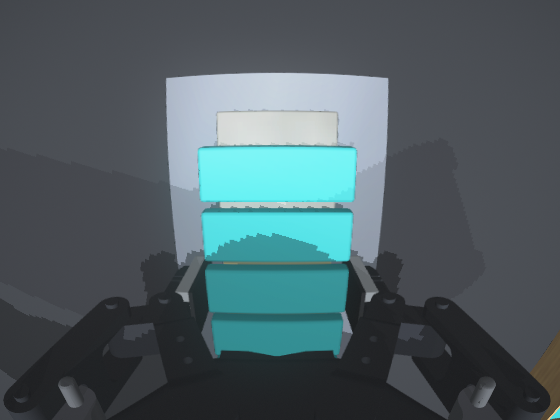

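```bash
python3 - <<'E'
from h import *
p=dict(np.load('wr6.npz'));h=cv2.cvtColor(p['img'],cv2.COLOR_RGB2HSV)
B=np.array([.4973,.063]);a=np.radians(17.3);Y=np.array([-np.sin(a),np.cos(a)])
for r in list(range(140,152,2))+list(range(197,217))+list(range(255,278))+list(range(308,322)):
    y=lambda z:round(1000*float((px(p,p['pose'],230,r,z)[:2]-B)@Y)+26,1)
    print(r,h[r,228:233].mean(0).round(0).astype(int),y(.0225),y(.0145))
E
```

```text
140 [ 82   6 219] 90.9 90.4
142 [ 83   6 220] 90.1 89.6
144 [ 84   8 217] 89.4 88.8
146 [ 92 121 154] 88.6 88.0
148 [ 91 148 232] 87.8 87.2
150 [ 90 128 245] 87.1 86.3
197 [ 90 147 243] 68.7 66.7
198 [ 90 147 243] 68.3 66.3
199 [ 91 148 243] 67.9 65.9
200 [ 91 159 231] 67.5 65.5
201 [ 91 163 213] 67.0 65.0
202 [ 88  22 205] 66.6 64.6
203 [ 84  15 205] 66.2 64.2
204 [ 85  14 204] 65.8 63.7
205 [ 84  15 205] 65.4 63.3
206 [ 88  20 186] 65.0 62.9
207 [ 88  21 174] 64.6 62.4
208 [ 92 112 139] 64.2 62.0
209 [ 92 153 132] 63.8 61.6
210 [ 92 155 135] 63.4 61.1
211 [ 92 155 138] 63.0 60.7
212 [ 92 162 178] 62.6 60.2
213 [ 91 165 215] 62.1 59.8
214 [ 91 163 221] 61.7 59.4
215 [ 91 160 228] 61.3 58.9
216 [ 91 155 233] 60.9 58.5
255 [ 92 160 154] 44.0 40.5
256 [ 92 160 154] 43.5 40.0
257 [ 92 161 154] 43.1 39.5
258 [ 92 161 153] 42.6 39.0
259 [ 92 161 154] 42.2 38.5
260 [ 92 159 143] 41.7 38.0
261 [ 86  99 124] 41.2 37.5
262 [ 42  44 122] 40.8 37.1
263 [ 30  55 135] 40.3 36.6
264 [ 87  87 111] 39.9 36.1
265 [ 92 152 106] 39.4 35.6
266 [ 91 152 107] 38.9 35.1
267 [ 91 153 108] 38.5 34.6
268 [ 92 153 109] 38.0 34.1
269 [ 92 153 112] 37.5 33.6
270 [ 92 158 129] 37.0 33.1
271 [ 92 161 143] 36.6 32.6
272 [ 91 161 146] 36.1 32.0
273 [ 92 161 150] 35.6 31.5
274 [ 92 163 152] 35.1 31.0
275 [ 92 161 152] 34.6 30.5
276 [ 92 162 152] 34.2 30.0
277 [ 92 161 152] 33.7 29.5
308 [ 91 164 148] 17.8 12.6
309 [ 91 164 148] 17.2 12.0
310 [ 91 163 147] 16.7 11.4
311 [ 92 164 148] 16.2 10.8
312 [ 91 160 130] 15.6 10.2
313 [ 89 116  99] 15.1 9.6
314 [ 92 156  99] 14.5 9.1
315 [ 92 155 100] 13.9 8.5
316 [ 92 157 101] 13.4 7.9
317 [ 92 158 102] 12.8 7.3
318 [ 92 156 103] 12.3 6.7
319 [ 91 157 103] 11.7 6.1
320 [ 92 159 116] 11.1 5.5
321 [ 91 162 131] 10.5 4.8
```

The view shows the tile between its neighbours, with all edges within about 0.2 mm of nominal (joints at rows 261–270 and 312–320). Release.

Call:
{"op": "jog_arm", "data": {"deltas": [[[0,0,0],[0,0,0]],[[0,0,0],[0,0,0]],[[0,0,0],[0,0,0]],[[0,0,0],[0,0,0]]], "fingers": 80}}

```text
t: 8.7
position: [0.4956, 0.0647, 0.003]
ee_rot: [0.001, 0.593, 0.806, 0.0]
ft_force: [0.1, -0.3, 1.0]
gripper_width: 0.0799
```

Call:
{"op": "jog_arm", "data": {"deltas": [[[0,0,-0.05],[0,0,0]],[[0,0,-0.12],[0,0,0]],[[0,0,-0.12],[0,0,0]],[[0,0,-0.12],[0,0,0]],[[0,0,-0.08],[0,0,0]]]}}

```text
t: 9.2
position: [0.4922, 0.0646, 0.2016]
ee_rot: [-0.003, 0.592, 0.806, -0.004]
ft_force: [1.1, 0.2, -0.7]
gripper_width: 0.0798
```

```bash
python3 w4.py wr7; python3 s.py .50 -.22 .22 6; tail -3 /dev/null
```

```text
t 9.2 pos [0.4922 0.0646 0.2016] yaw 107.45 z [-0.01   -0.0023 -0.9999] ft [ 1.1  0.2 -0.7] w 0.07979340858227173 j [ 0.2   0.51 -0.56  1.95  0.37  0.8  -0.26]
teal
[277.9 145. ] [0.4791 0.1086] 60.7 21.2 17.7 21.3
[283.6 169.2] [0.4918 0.0871] 61.6 21.9 16.5 19.6
[281.2 192. ] [0.4968 0.064 ] 61.6 22.2 16.5 16.9
[281.2 217. ] [0.5048 0.0387] 61.3 23.0 16.5 17.6
[281.1 239.9] [0.5125 0.0143] 61.8 22.9 17.7 17.5
[281.  272.1] [ 0.5241 -0.0223] 61.6 48.9 17.7 16.3
[491.5 265.6] [0.7853 0.0578] 56.7 24.7 -3.6 -4.5
[480.6 285.3] [0.7836 0.028 ] 56.9 26.5 -2.8 -5.3
[468.7 300.4] [0.7771 0.0034] 56.3 33.2 -2.9 6.6
gel
[357.4   2.6] [0.5111 0.2802] 22.7 9.5 23.5 14.2
[ 2.1 98.5] [0.1049 0.0793] 59.0 17.9 -74.4 -85.6
[491.3 268.4] [0.7964 0.0519] 126.8 109.1 -0.4 -11.1
[544.  335.9] [ 1.0178 -0.0379] 473.5 115.8 -41.1 -38.1
t 9.25 [0.4948 0.0654 0.2056] yaw 107.45 z [-0.0028 -0.0017 -1.    ] ft [1.8 0.4 3.1] v 0.158 w 0.08
n 13 world d [ 0.0052 -0.2854  0.0144] rv [-9.0000e-02  1.9000e-01  1.0145e+02]
[[[-0.053, -0.016, -0.003], [-0.0, 0.0001, 0.0434]], [[-0.054, -0.008, -0.003], [-0.0, 0.0001, 0.0434]], [[-0.055, -0.001, -0.003], [-0.0, 0.0001, 0.0434]], [[-0.054, 0.007, -0.003], [-0.0, 0.0001, 0.0434]], [[-0.053, 0.014, -0.003], [-0.0, 0.0001, 0.0434]]]
[[[-0.051, 0.021, -0.003], [-0.0, 0.0001, 0.0434]], [[-0.047, 0.028, -0.003], [-0.0, 0.0001, 0.0434]], [[-0.043, 0.034, -0.003], [-0.0, 0.0001, 0.0434]], [[-0.038, 0.04, -0.003], [-0.0, 0.0001, 0.0434]], [[-0.032, 0.044, -0.003], [-0.0, 0.0001, 0.0434]]]
[[[-0.026, 0.048, -0.003], [-0.0, 0.0001, 0.0434]], [[-0.019, 0.051, -0.003], [-0.0, 0.0001, 0.0434]], [[-0.012, 0.054, -0.003], [-0.0, 0.0001, 0.0434]]]
```

Call:
{"op": "jog_arm", "data": {"deltas": [[[-0.053,-0.016,-0.003],[0,0,0.0434]],[[-0.054,-0.008,-0.003],[0,0,0.0434]],[[-0.055,-0.001,-0.003],[0,0,0.0434]],[[-0.054,0.007,-0.003],[0,0,0.0434]],[[-0.053,0.014,-0.003],[0,0,0.0434]]]}}

```text
t: 9.75
position: [0.4974, -0.0442, 0.2154]
ee_rot: [0.001, 0.833, 0.554, 0.003]
ft_force: [0.4, 0.2, -0.0]
gripper_width: 0.0799
```

Call:
{"op": "jog_arm", "data": {"deltas": [[[-0.051,0.021,-0.003],[0,0,0.0434]],[[-0.047,0.028,-0.003],[0,0,0.0434]],[[-0.043,0.034,-0.003],[0,0,0.0434]],[[-0.038,0.04,-0.003],[0,0,0.0434]],[[-0.032,0.044,-0.003],[0,0,0.0434]]]}}

```text
t: 10.25
position: [0.4943, -0.1588, 0.2209]
ee_rot: [0.001, 0.973, 0.23, 0.003]
ft_force: [0.3, -0.4, -0.2]
gripper_width: 0.0801
```

```bash
python3 s.py .50 -.25 .21 5.5
```

```text
t 10.25 [ 0.4943 -0.1588  0.2209] yaw 26.54 z [ 5.4e-03 -2.0e-04 -1.0e+00] ft [ 0.3 -0.4 -0.2] v 0.724 w 0.0801
n 3 world d [ 0.0057 -0.0912 -0.0109] rv [ 0.1  -0.29 21.04]
[[[-0.03, 0.07, 0.009], [0.0002, -0.0005, 0.039]], [[-0.021, 0.073, 0.009], [0.0002, -0.0005, 0.039]], [[-0.012, 0.075, 0.009], [0.0002, -0.0005, 0.039]]]
```

Call:
{"op": "jog_arm", "data": {"deltas": [[[-0.03,0.07,0.01],[0,0,0.039]],[[-0.021,0.07,0.01],[0,0,0.039]],[[-0.012,0.065,0.01],[0,0,0.036]],[[0,0,0],[0,0,0]],[[0,0,0],[0,0,0]]]}}

```text
t: 10.75
position: [0.4962, -0.2516, 0.2077]
ee_rot: [0.002, 0.999, 0.042, 0.002]
ft_force: [0.5, 0.6, -0.4]
gripper_width: 0.08
```

```bash
cat > w8.py <<'E'
from w import *
print('orange z.116');show(.116,[8,150,100],[22,255,255],150)
print('white z.07');show(.07,[0,0,150],[180,40,255],100,20000)
for k in ['roller_grip','dock_top']:
    for r in spot_in(p,k)[:3]: print(k,round(r['p'],2),(T[:3,:3]@np.array(r['location'])+T[:3,3]).round(4))
E
python3 w8.py wr8
```

```text
t 10.75 pos [ 0.4962 -0.2516  0.2077] yaw 4.78 z [ 0.0043 -0.0032 -1.    ] ft [ 0.5  0.6 -0.4] w 0.07997329955551225 j [ 0.45  0.52 -0.05  1.81  0.04  0.8  -1.11]
orange z.116
[285.   10.2] [ 0.6511 -0.2448] 55.2 21.0 -84.4 -84.5
[351.7 209.4] [ 0.5066 -0.3085] 67.1 19.5 5.4 0.0
white z.07
[109.3 146.2] [ 0.538  -0.0899] 80.9 66.8 17.3 11.8
[324.4 171.1] [ 0.5272 -0.2918] 114.6 69.3 6.9 1.1
[ 50.4 130.6] [ 0.5535 -0.0164] 38.6 11.7 -72.8 -70.6
[ 12.3 150. ] [0.5337 0.0445] 57.4 12.0 -72.7 -70.1
[ 19.  207.8] [0.4675 0.0409] 63.0 45.8 -73.2 -88.0
[553.9 380.5] [ 0.2088 -0.7845] 209.6 40.3 39.1 42.1
[105.8 408.9] [ 0.163  -0.0254] 99.9 33.0 -46.2 -50.3
roller_grip 0.96 [ 0.5224 -0.2978  0.0875]
dock_top 0.89 [ 0.3507 -0.3224  0.0152]
dock_top 0.59 [ 0.5199 -0.2801  0.0058]
dock_top 0.3 [0.4856 0.0882 0.0172]
```

View pics/wr8.png

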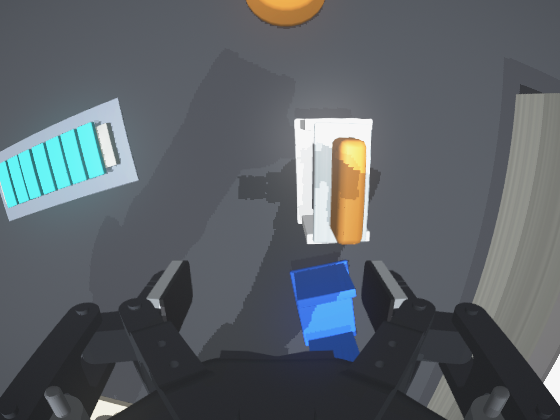

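The wrist view shows the white dock at (335,180) with the gold grip at (350,190). The blue look-alike is at (325,305), and the curing light base is at (285,10).

Call:
{"op": "jog_arm", "data": {"deltas": [[[0,0.065,0],[0,0,0]],[[0,0.065,0],[0,0,0]],[[0,0,0],[0,0,0]],[[0,0,0],[0,0,0]]]}}

```text
t: 11.3
position: [0.503, -0.2977, 0.2089]
ee_rot: [0.0, 0.999, 0.048, 0.003]
ft_force: [0.6, 0.4, 0.3]
gripper_width: 0.0798
```

```bash
python3 w8.py wr9
```

```text
t 11.3 pos [ 0.503  -0.2977  0.2089] yaw 5.53 z [ 6.e-03  2.e-04 -1.e+00] ft [0.6 0.4 0.3] w 0.07975908338318076 j [ 0.53  0.56 -0.06  1.73  0.04  0.85 -1.02]
orange z.116
[243.3  11.8] [ 0.6547 -0.2585] 57.7 24.4 -87.1 -87.3
white z.07
[ 69.9 144. ] [ 0.5441 -0.0844] 140.7 80.8 -72.7 75.8
[475.4 214.8] [ 0.5086 -0.5067] 227.4 2.6 0.1 0.0
[283.4 175.1] [ 0.5271 -0.3014] 114.8 60.1 6.8 4.8
[477.  233.9] [ 0.4889 -0.5139] 164.1 4.6 0.2 0.1
[484.9 233.9] [ 0.4897 -0.5252] 158.1 3.2 0.0 0.0
[ 21.9 201.9] [ 0.4775 -0.0098] 44.9 14.4 -72.1 -77.6
[549.2 356.2] [ 0.2892 -0.7681] 343.5 70.9 38.3 40.2
[107.7 408. ] [ 0.1694 -0.0789] 65.1 33.1 -45.4 -59.6
roller_grip 0.72 [ 0.5247 -0.3047  0.0776]
roller_grip 0.37 [ 0.5232 -0.0176  0.0043]
dock_top 0.82 [ 0.5238 -0.2791  0.0067]
dock_top 0.75 [ 0.3558 -0.3258  0.0085]
```

View pics/wr9.png

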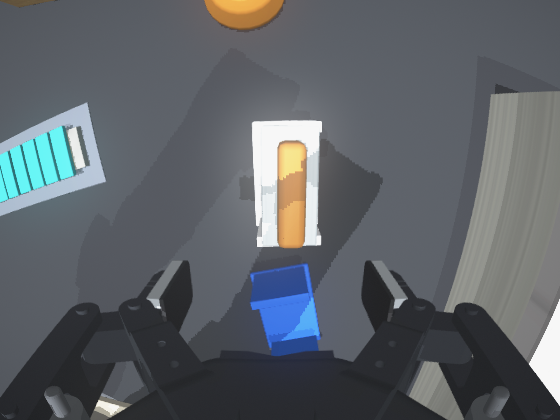

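```bash
python3 - <<'E'
from plan import *
for n in ('wr8','wr9'):
    p=dict(np.load(n+'.npz'));T=p['pose'];im=p['img'].astype(int)
    m=((im[:,:,0]-im[:,:,2])>70).astype(np.uint8);m[:115]=0;m[255:]=0;m[:,:230]=0;m[:,400:]=0
    v,u=np.where(m);print(n,u.min(),u.max(),v.min(),v.max(),'cam',T[:3,3].round(3))
    q=[]
    for r in range(150,240,10):
        c=np.where(m[r])[0];a,b=c.min()-.5,c.max()+.5
        q.append((r,a,b,*px(p,T,b,r,.116)[:2].round(4),*px(p,T,a,r,.116)[:2].round(4)))
    print(np.array(q))
    for z in (.116,): print('ends',px(p,T,(u.min()+u.max())/2,v.min()-.5,z).round(4),px(p,T,(u.min()+u.max())/2,v.max()+.5,z).round(4))
E
```

```text
wr8 336 365 139 243 cam [ 0.567 -0.245  0.351]
[[ 1.500e+02  3.385e+02  3.655e+02  5.530e-01 -3.129e-01  5.507e-01
  -2.925e-01]
 [ 1.600e+02  3.395e+02  3.655e+02  5.456e-01 -3.139e-01  5.434e-01
  -2.941e-01]
 [ 1.700e+02  3.395e+02  3.655e+02  5.381e-01 -3.149e-01  5.360e-01
  -2.950e-01]
 [ 1.800e+02  3.385e+02  3.645e+02  5.305e-01 -3.152e-01  5.285e-01
  -2.952e-01]
 [ 1.900e+02  3.385e+02  3.645e+02  5.229e-01 -3.163e-01  5.210e-01
  -2.961e-01]
 [ 2.000e+02  3.375e+02  3.635e+02  5.151e-01 -3.167e-01  5.133e-01
  -2.963e-01]
 [ 2.100e+02  3.365e+02  3.635e+02  5.072e-01 -3.179e-01  5.054e-01
  -2.966e-01]
 [ 2.200e+02  3.365e+02  3.625e+02  4.992e-01 -3.184e-01  4.976e-01
  -2.977e-01]
 [ 2.300e+02  3.365e+02  3.615e+02  4.910e-01 -3.189e-01  4.895e-01
  -2.988e-01]]
ends [ 0.5601 -0.3005  0.116 ] [ 0.4792 -0.3118  0.116 ]
wr9 278 305 142 247 cam [ 0.573 -0.291  0.352]
[[ 1.500e+02  2.775e+02  3.055e+02  5.553e-01 -3.136e-01  5.532e-01
  -2.934e-01]
 [ 1.600e+02  2.775e+02  3.055e+02  5.480e-01 -3.144e-01  5.459e-01
  -2.941e-01]
 [ 1.700e+02  2.775e+02  3.045e+02  5.405e-01 -3.145e-01  5.385e-01
  -2.948e-01]
 [ 1.800e+02  2.785e+02  3.045e+02  5.331e-01 -3.154e-01  5.312e-01
  -2.963e-01]
 [ 1.900e+02  2.785e+02  3.045e+02  5.256e-01 -3.163e-01  5.237e-01
  -2.970e-01]
 [ 2.000e+02  2.785e+02  3.045e+02  5.180e-01 -3.172e-01  5.161e-01
  -2.978e-01]
 [ 2.100e+02  2.785e+02  3.045e+02  5.103e-01 -3.181e-01  5.084e-01
  -2.985e-01]
 [ 2.200e+02  2.775e+02  3.045e+02  5.024e-01 -3.190e-01  5.004e-01
  -2.986e-01]
 [ 2.300e+02  2.775e+02  3.045e+02  4.944e-01 -3.200e-01  4.924e-01
  -2.993e-01]]
ends [ 0.5604 -0.3028  0.116 ] [ 0.4791 -0.3117  0.116 ]
```

```bash
python3 s.py .5197 -.3065 .14 5.7 2
```

```text
t 11.45 [ 0.5029 -0.2977  0.2089] yaw 5.55 z [ 5.9e-03 -3.0e-04 -1.0e+00] ft [0.6 0.1 0.9] v 0.003 w 0.0801
n 2 world d [ 0.0168 -0.0088 -0.0689] rv [ 0.05 -0.33 -0.15]
[[[0.019, 0.013, 0.086], [0.0001, -0.0009, -0.0004]], [[0.02, 0.013, 0.086], [0.0001, -0.0009, -0.0004]]]
```

Call:
{"op": "jog_arm", "data": {"deltas": [[[0.019,0.013,0.08],[0,-0.001,0]],[[0.02,0.013,0.08],[0,-0.001,0]],[[0,0,0],[0,0,0]],[[0,0,0],[0,0,0]]]}}

```text
t: 11.85
position: [0.5219, -0.303, 0.1457]
ee_rot: [0.0, 0.999, 0.051, 0.001]
ft_force: [0.7, -0.5, -0.1]
gripper_width: 0.0798
```

```bash
python3 s.py .5197 -.3065 .083 5.7 2
```

```text
t 11.85 [ 0.5219 -0.303   0.1457] yaw 5.86 z [ 2.7e-03 -6.0e-04 -1.0e+00] ft [ 0.7 -0.5 -0.1] v 0.022 w 0.0798
n 2 world d [-0.0022 -0.0035 -0.0627] rv [ 0.05 -0.15  0.16]
[[[-0.003, 0.004, 0.078], [0.0001, -0.0004, 0.0005]], [[-0.003, 0.004, 0.078], [0.0001, -0.0004, 0.0005]]]
```

Call:
{"op": "jog_arm", "data": {"deltas": [[[-0.003,0.005,0.07],[0,0,0.0005]],[[-0.003,0.005,0.07],[0,0,0]],[[0,0,0],[0,0,0]],[[0,0,0],[0,0,0]]]}}

```text
t: 12.25
position: [0.5231, -0.3066, 0.0954]
ee_rot: [0.002, 0.999, 0.052, 0.005]
ft_force: [0.5, 0.1, 0.1]
gripper_width: 0.0799
```

```bash
python3 s.py .5197 -.3065 .083 5.7 1
```

```text
t 12.25 [ 0.5231 -0.3066  0.0954] yaw 5.91 z [ 0.0106 -0.0037 -0.9999] ft [0.5 0.1 0.1] v 0.014 w 0.0799
n 1 world d [-0.0034  0.0001 -0.0124] rv [ 0.27 -0.58  0.21]
[[[-0.009, -0.001, 0.031], [0.0015, -0.0032, 0.0012]]]
```

Call:
{"op": "jog_arm", "data": {"deltas": [[[-0.012,-0.001,0.034],[0.0015,-0.005,0.001]],[[0,0,0],[0,0,0]],[[0,0,0],[0,0,0]]]}}

```text
t: 12.55
position: [0.5202, -0.3074, 0.0851]
ee_rot: [0.002, 0.999, 0.05, -0.001]
ft_force: [-0.6, 0.3, 0.0]
gripper_width: 0.0799
```

```bash
python3 s.py .5197 -.3065 .083 5.7 1
```

```text
t 12.55 [ 0.5202 -0.3074  0.0851] yaw 5.74 z [-0.0015 -0.0031 -1.    ] ft [-0.6  0.3  0. ] v 0.009 w 0.0799
n 1 world d [-0.0005  0.0009 -0.0021] rv [0.17 0.1  0.04]
[[[-0.001, -0.003, 0.005], [0.001, 0.0006, 0.0002]]]
```

Close on the grip.

Call:
{"op": "jog_arm", "data": {"deltas": [[[0,-0.003,0.005],[0.001,0,0]],[[0,0,0],[0,0,0]],[[0,0,0],[0,0,0]],[[0,0,0],[0,0,0]],[[0,0,0],[0,0,0]]], "fingers": 10, "force": 60}}

```text
t: 13.05
position: [0.5209, -0.3067, 0.0845]
ee_rot: [0.0, 0.999, 0.05, 0.0]
ft_force: [0.5, 1.1, -0.6]
gripper_width: 0.0216
```

Call:
{"op": "jog_arm", "data": {"deltas": [[[0,0,0],[0,0,0]],[[0,0,0],[0,0,0]]], "force": 110}}

```text
t: 13.25
position: [0.521, -0.3067, 0.0846]
ee_rot: [0.001, 0.999, 0.05, 0.0]
ft_force: [0.3, -0.1, 0.7]
gripper_width: 0.0203
```

```bash
python3 s.py .5197 -.3065 .18 5.7
```

```text
t 13.25 [ 0.521  -0.3067  0.0846] yaw 5.72 z [ 6.0e-04 -1.1e-03 -1.0e+00] ft [ 0.3 -0.1  0.7] v 0.002 w 0.0203
n 2 world d [-0.0013  0.0002  0.0954] rv [ 0.07 -0.03  0.02]
[[[-0.002, -0.0, -0.119], [0.0002, -0.0001, 0.0001]], [[-0.002, -0.0, -0.119], [0.0002, -0.0001, 0.0001]]]
```

Call:
{"op": "jog_arm", "data": {"deltas": [[[0,0,-0.05],[0,0,0]],[[0,0,-0.1],[0,0,0]],[[0,0,-0.1],[0,0,0]],[[0,0,0],[0,0,0]]]}}

```text
t: 13.65
position: [0.519, -0.3049, 0.1835]
ee_rot: [-0.002, 0.999, 0.05, -0.003]
ft_force: [0.9, -0.4, -2.8]
gripper_width: 0.02
```

```bash
python3 s.py .4973 .063 .16 17.3
```

```text
t 13.65 [ 0.519  -0.3049  0.1835] yaw 5.76 z [-0.0065  0.0036 -1.    ] ft [ 0.9 -0.4 -2.8] v 0.069 w 0.02
n 8 world d [-0.0217  0.3679 -0.0235] rv [ -0.28   0.32 -11.54]
[[[0.005, -0.115, 0.008], [-0.0002, 0.0002, -0.008]], [[0.008, -0.115, 0.008], [-0.0002, 0.0002, -0.008]], [[0.011, -0.115, 0.008], [-0.0002, 0.0002, -0.008]], [[0.013, -0.114, 0.008], [-0.0002, 0.0002, -0.008]], [[0.016, -0.114, 0.008], [-0.0002, 0.0002, -0.008]]]
[[[0.019, -0.114, 0.008], [-0.0002, 0.0002, -0.008]], [[0.022, -0.113, 0.007], [-0.0002, 0.0002, -0.008]], [[0.025, -0.112, 0.007], [-0.0002, 0.0002, -0.008]]]
```

Call:
{"op": "jog_arm", "data": {"deltas": [[[0.005,-0.09,0.004],[0,0,-0.008]],[[0.008,-0.112,0.004],[0,0,-0.008]],[[0.011,-0.112,0.004],[0,0,-0.008]],[[0.013,-0.112,0.004],[0,0,-0.008]],[[0.016,-0.112,0.004],[0,0,-0.008]]]}}

```text
t: 14.15
position: [0.5035, -0.092, 0.1709]
ee_rot: [0.0, 0.994, 0.107, -0.006]
ft_force: [1.4, 0.5, -3.3]
gripper_width: 0.0205
```

Call:
{"op": "jog_arm", "data": {"deltas": [[[0.019,-0.11,0.004],[0,0,-0.008]],[[0.022,-0.1,0.004],[0,0,-0.008]],[[0.015,-0.06,0.004],[0,0,-0.008]],[[0,0,0],[0,0,0]],[[0,0,0],[0,0,0]]]}}

```text
t: 14.65
position: [0.4929, 0.0316, 0.1601]
ee_rot: [-0.003, 0.988, 0.153, -0.011]
ft_force: [-0.2, -0.0, -3.8]
gripper_width: 0.0208
```

```bash
python3 s.py .4973 .063 .11 17.3
```

```text
t 14.65 [0.4929 0.0316 0.1601] yaw 17.6 z [-0.0231  0.0021 -0.9997] ft [-0.2 -0.  -3.8] v 0.025 w 0.0208
n 2 world d [ 0.0044  0.0314 -0.0501] rv [-0.51  1.23  0.29]
[[[0.018, -0.035, 0.063], [-0.0014, 0.0034, 0.0008]], [[0.018, -0.036, 0.063], [-0.0014, 0.0034, 0.0008]]]
```

Call:
{"op": "jog_arm", "data": {"deltas": [[[0.018,-0.038,0.05],[-0.0014,0.005,0.001]],[[0.018,-0.038,0.05],[-0.0014,0.004,0.001]],[[0,0,0],[0,0,0]],[[0,0,0],[0,0,0]]]}}

```text
t: 15.05
position: [0.4968, 0.0593, 0.1176]
ee_rot: [0.001, 0.989, 0.145, 0.002]
ft_force: [0.6, 0.2, -3.9]
gripper_width: 0.0203
```

```bash
python3 s.py .4973 .063 .101 17.3 1
```

```text
t 15.05 [0.4968 0.0593 0.1176] yaw 16.72 z [ 0.0051 -0.0019 -1.    ] ft [ 0.6  0.2 -3.9] v 0.022 w 0.0203
n 1 world d [ 0.0005  0.0037 -0.0166] rv [ 0.19 -0.25 -0.58]
[[[0.004, -0.009, 0.041], [0.0011, -0.0014, -0.0032]]]
```

Call:
{"op": "jog_arm", "data": {"deltas": [[[0.004,-0.009,0.04],[0.001,-0.0015,-0.003]],[[0,0,0],[0,0,0]],[[0,0,0.015],[0,0,0]],[[0,0,0.01],[0,0,0]],[[0,0,0],[0,0,0]]]}}

```text
t: 15.55
position: [0.4997, 0.0565, 0.0942]
ee_rot: [0.002, 0.989, 0.146, 0.001]
ft_force: [-1.1, -0.1, -1.4]
gripper_width: 0.0204
```

```bash
python3 s.py .4973 .063 .090 17.3 1
```

```text
t 15.55 [0.4997 0.0565 0.0942] yaw 16.74 z [ 0.0035 -0.0032 -1.    ] ft [-1.1 -0.1 -1.4] v 0.014 w 0.0204
n 1 world d [-0.0024  0.0065 -0.0042] rv [ 0.23 -0.14 -0.56]
[[[-0.001, -0.017, 0.01], [0.0013, -0.0008, -0.0031]]]
```

Call:
{"op": "jog_arm", "data": {"deltas": [[[0,0,0.006],[0.001,0,-0.003]],[[0,0,0.006],[0,0,0]],[[0,0,0.003],[0,0,0]],[[0,0,0],[0,0,0]]]}}

```text
t: 15.95
position: [0.4997, 0.0574, 0.0908]
ee_rot: [-0.001, 0.989, 0.15, 0.002]
ft_force: [-2.1, 1.0, 6.8]
gripper_width: 0.0209
```

```bash
python3 s.py .4973 .063 .090 17.3 1
```

```text
t 15.95 [0.4997 0.0574 0.0908] yaw 17.31 z [ 0.0039  0.0017 -1.    ] ft [-2.1  1.   6.8] v 0.013 w 0.0209
n 1 world d [-0.0024  0.0056 -0.0008] rv [-0.02 -0.24  0.01]
[[[-0.002, -0.015, 0.002], [-0.0001, -0.0014, 0.0]]]
```

Call:
{"op": "jog_arm", "data": {"deltas": [[[0,0.03,0.003],[0,0,0]],[[0,0.03,0.003],[0,0,0]],[[0,0.03,0.003],[0,0,0]],[[0,0.03,0.003],[0,0,0]],[[0,0.03,0.003],[0,0,0]]]}}

```text
t: 16.45
position: [0.5168, 0.0028, 0.0889]
ee_rot: [-0.002, 0.988, 0.154, 0.002]
ft_force: [-3.5, 1.5, 10.9]
gripper_width: 0.0205
```

```bash
cat > roll.py <<'E'
from plan import *
s=read_state();m=Rq(s['ee_rot']).as_matrix();P=np.array(s['position']);B=np.array([.4973,.063]);a=np.radians(17.3)
d=P[:2]-B;z=m[:,2]
# drum line is ~74mm below TCP along tool z
print('t',round(s['t'],2),'TCP',P.round(4),'panel x %.1f y %.1f mm'%(1000*d@[np.cos(a),np.sin(a)],26+1000*d@[-np.sin(a),np.cos(a)]),'tilt',z[:2].round(4),'yaw',np.degrees(np.arctan2(m[1,0],m[0,0])).round(2),'F %.1f'%(s['ft_force'][2]+3.9),'c_geo %.1f'%(1000*(.0936-P[2])),np.round(s['ft_force'],1),'w',round(s['gripper_width'],4))
E
python3 roll.py
```

```text
t 16.45 TCP [0.5168 0.0028 0.0889] panel x 0.7 y -37.3 mm tilt [0.0037 0.005 ] yaw 17.67 F 14.8 c_geo 4.7 [-3.5  1.5 10.9] w 0.0205
```

Call:
{"op": "jog_arm", "data": {"deltas": [[[0,0.027,0.0015],[0,0,0]],[[0,0.027,0.0015],[0,0,0]],[[0,0.027,0.0015],[0,0,0]],[[0,0.02,0.0015],[0,0,0]],[[0,0,0.001],[0,0,0]]]}}

```text
t: 16.95
position: [0.5302, -0.0399, 0.0908]
ee_rot: [-0.001, 0.988, 0.153, 0.004]
ft_force: [-2.3, -0.9, 6.7]
gripper_width: 0.0205
```

```bash
python3 roll.py
```

```text
t 16.95 TCP [ 0.5302 -0.0399  0.0908] panel x 0.8 y -82.1 mm tilt [0.0067 0.0032] yaw 17.56 F 10.6 c_geo 2.8 [-2.3 -0.9  6.7] w 0.0205
```

Call:
{"op": "jog_arm", "data": {"deltas": [[[0,-0.027,0.004],[0.001,-0.002,0]],[[0,-0.03,0.004],[0,0,0]],[[0,-0.03,0.002],[0,0,0]],[[0,-0.03,0.002],[0,0,0]],[[0,-0.03,0.002],[0,0,0]]]}}

```text
t: 17.45
position: [0.5145, 0.0111, 0.0901]
ee_rot: [0.001, 0.989, 0.15, 0.003]
ft_force: [-1.4, -0.1, 8.0]
gripper_width: 0.021
```

```bash
python3 roll.py
```

```text
t 17.45 TCP [0.5145 0.0111 0.0901] panel x 1.0 y -28.7 mm tilt [ 0.0057 -0.0013] yaw 17.21 F 11.9 c_geo 3.5 [-1.4 -0.1  8. ] w 0.021
```

Call:
{"op": "jog_arm", "data": {"deltas": [[[0,-0.03,0.002],[0,0,0]],[[0,-0.03,0.002],[0,0,0]],[[0,-0.03,0.002],[0,0,0]],[[0,-0.03,0.002],[0,0,0]],[[0,-0.025,0.002],[0,0,0]]]}}

```text
t: 17.95
position: [0.4974, 0.0663, 0.0902]
ee_rot: [0.003, 0.989, 0.15, 0.004]
ft_force: [-2.3, -1.1, 8.7]
gripper_width: 0.0201
```

```bash
python3 roll.py
```

```text
t 17.95 TCP [0.4974 0.0663 0.0902] panel x 1.1 y 29.1 mm tilt [ 0.0091 -0.004 ] yaw 17.21 F 12.6 c_geo 3.4 [-2.3 -1.1  8.7] w 0.0201
```

Call:
{"op": "jog_arm", "data": {"deltas": [[[0,-0.028,0.003],[0.001,-0.002,0]],[[0,-0.03,0.003],[0,-0.001,0]],[[0,-0.03,0.002],[0,0,0]],[[0,-0.03,0.002],[0,0,0]],[[0,-0.015,0.002],[0,0,0]]]}}

```text
t: 18.45
position: [0.4823, 0.1164, 0.0897]
ee_rot: [0.004, 0.989, 0.15, 0.001]
ft_force: [-2.7, -0.5, 8.6]
gripper_width: 0.0208
```

```bash
python3 roll.py
```

```text
t 18.45 TCP [0.4823 0.1164 0.0897] panel x 1.6 y 81.5 mm tilt [ 0.0031 -0.0067] yaw 17.21 F 12.5 c_geo 3.9 [-2.7 -0.5  8.6] w 0.0208
```

Call:
{"op": "jog_arm", "data": {"deltas": [[[0,0.03,0.005],[0.001,0,0]],[[0,0.032,0.003],[0,0,0]],[[0,0.032,0.002],[0,0,0]],[[0,0.032,0.002],[0,0,0]],[[0,0.032,0.002],[0,0,0]]]}}

```text
t: 18.95
position: [0.5002, 0.0592, 0.0892]
ee_rot: [0.001, 0.988, 0.154, 0.001]
ft_force: [-2.4, -0.2, 11.3]
gripper_width: 0.0208
```

```bash
python3 roll.py
```

```text
t 18.95 TCP [0.5002 0.0592 0.0892] panel x 1.6 y 21.5 mm tilt [ 0.0028 -0.0008] yaw 17.71 F 15.2 c_geo 4.4 [-2.4 -0.2 11.3] w 0.0208
```

Call:
{"op": "jog_arm", "data": {"deltas": [[[0,0.03,0.002],[0,0,0]],[[0,0.03,0.001],[0,0,0]],[[0,0.03,0.001],[0,0,0]],[[0,0.03,0.001],[0,0,0]],[[0,0.03,0.001],[0,0,0]]]}}

```text
t: 19.45
position: [0.5192, -0.0009, 0.0914]
ee_rot: [0.001, 0.988, 0.154, 0.002]
ft_force: [-1.2, 0.5, 5.8]
gripper_width: 0.0206
```

```bash
python3 roll.py
```

```text
t 19.45 TCP [ 0.5192 -0.0009  0.0914] panel x 1.9 y -41.6 mm tilt [ 0.0051 -0.0013] yaw 17.75 F 9.7 c_geo 2.2 [-1.2  0.5  5.8] w 0.0206
```

Call:
{"op": "jog_arm", "data": {"deltas": [[[0,0.025,0.006],[0,-0.001,0]],[[0,0.025,0.004],[0,0,0]],[[0,0.025,0.003],[0,0,0]],[[0,0.015,0.003],[0,0,0]]]}}

```text
t: 19.85
position: [0.5316, -0.039, 0.089]
ee_rot: [0.003, 0.988, 0.154, 0.002]
ft_force: [-3.1, -0.7, 9.5]
gripper_width: 0.0205
```

```bash
python3 roll.py
```

```text
t 19.85 TCP [ 0.5316 -0.039   0.089 ] panel x 2.4 y -81.6 mm tilt [ 0.0053 -0.0043] yaw 17.68 F 13.4 c_geo 4.6 [-3.1 -0.7  9.5] w 0.0205
```

Call:
{"op": "jog_arm", "data": {"deltas": [[[0,0,-0.05],[0,0,0]],[[0,0,-0.1],[0,0,0]],[[0,0,-0.08],[0,0,0]],[[0,0,0],[0,0,0]]]}}

```text
t: 20.25
position: [0.5316, -0.0406, 0.1829]
ee_rot: [0.003, 0.988, 0.153, 0.002]
ft_force: [1.3, 1.0, -3.5]
gripper_width: 0.0204
```

```bash
python3 s.py .521 -.2867 .19 5.72; cat > chk.py <<'E'
from seg import *
import sys
s=read_state()
p=camera('top');save(p['img'],sys.argv[1]+'.png');T=campose(p,s)
P=blobs(p,T,.020,[80,100,60],[97,255,255],40,box=(200,180,320,270))
B=np.array([.4973,.063]);a=np.radians(17.3)
for b in P: d=b[1]-B;print(b[0],'panel x %.1f y %.1f'%(1000*d@[np.cos(a),np.sin(a)],26+1000*d@[-np.sin(a),np.cos(a)]),*b[2:])
E
python3 chk.py top2
```

```text
t 20.25 [ 0.5316 -0.0406  0.1829] yaw 17.59 z [ 0.0055 -0.0046 -1.    ] ft [ 1.3  1.  -3.5] v 0.042 w 0.0204
n 6 world d [-0.0106 -0.2461  0.0071] rv [ 0.32 -0.25 11.87]
[[[-0.035, 0.096, -0.003], [0.0003, -0.0002, 0.011]], [[-0.032, 0.098, -0.003], [0.0003, -0.0002, 0.011]], [[-0.028, 0.099, -0.003], [0.0003, -0.0002, 0.011]], [[-0.025, 0.1, -0.003], [0.0003, -0.0002, 0.011]], [[-0.022, 0.1, -0.003], [0.0003, -0.0002, 0.011]]]
[[[-0.018, 0.101, -0.003], [0.0003, -0.0002, 0.011]]]
[276.8 208.3] panel x 23.7 y -51.1 21.8 13.8 -73.2 -72.3
[269.  222.8] panel x -1.9 y -23.4 60.9 21.7 17.5 18.8
[258.9 225.9] panel x -1.0 y 0.7 61.4 21.6 16.9 17.9
[242.5 231.4] panel x -0.5 y 40.1 61.4 46.3 18.2 19.1
[226.5 236.9] panel x -0.7 y 78.5 61.2 20.8 17.0 16.8
[283.9 227.2] panel x -22.3 y -52.4 24.7 18.8 -73.3 -77.8
```

```bash
python3 - <<'E'
from h import *
d=dict(np.load('top0.npz'));T=d['pose'];im=cv2.imread('pics/top2.png')[:,:,::-1].astype(np.float32);sat=im[:,:,1]-im[:,:,0]
B=np.array([.4973,.063]);a=np.radians(17.3);X=np.array([np.cos(a),np.sin(a)]);Y=np.array([-np.sin(a),np.cos(a)])
ys=np.arange(-15,95,.5);pr=[]
for y in ys:
    pts=np.array([proj(d,T,np.append(B+x/1000*X+(y-26)/1000*Y,.020)) for x in np.arange(-26,27,2)],np.float32)
    pr.append(cv2.remap(sat,pts[None,:,0].copy(),pts[None,:,1].copy(),cv2.INTER_LINEAR).mean())
pr=np.array(pr);print(pr.max().round())
for lo,hi in [(9,17),(35,43),(61,69),(-15,-9),(86,93)]:
    k=(ys>=lo)&(ys<=hi);w=np.clip(pr.max()*.95-pr[k],0,None);print(lo,hi,'gap centroid %.2f depth-area %.2f'%((w*ys[k]).sum()/w.sum(),w.sum()*.5/pr.max()),pr[k].round().astype(int))
E
```

```text
129.0
9 17 gap centroid 13.87 depth-area 4.15 [117 112 104  94  83  69  56  43  33  25  22  22  26  33  44  57  72]
35 43 gap centroid 40.07 depth-area 2.19 [123 121 118 114 108 101  92  82  72  64  59  59  63  71  80  91 102]
61 69 gap centroid 65.57 depth-area 3.16 [119 114 107  98  88  75  63  52  43  39  39  44  53  64  78  91 103]
-15 -9 gap centroid -12.10 depth-area 3.34 [83 70 57 46 38 34 33 37 44 54 66 79 92]
86 93 gap centroid 91.16 depth-area 3.27 [124 122 118 113 105  96  84  69  55  42  29  19  12   6   3]
```

Call:
{"op": "jog_arm", "data": {"deltas": [[[-0.035,0.096,-0.003],[0,0,0.011]],[[-0.032,0.098,-0.003],[0,0,0.011]],[[-0.028,0.099,-0.003],[0,0,0.011]],[[-0.025,0.1,-0.003],[0,0,0.011]],[[-0.022,0.08,-0.003],[0,0,0.011]]]}}

```text
t: 20.8
position: [0.5181, -0.2347, 0.179]
ee_rot: [-0.002, 0.997, 0.072, -0.004]
ft_force: [0.4, 0.5, -4.3]
gripper_width: 0.0206
```

```bash
python3 s.py .521 -.3067 .175 5.72 2
```

```text
t 20.8 [ 0.5181 -0.2347  0.179 ] yaw 8.28 z [-0.0077  0.0036 -1.    ] ft [ 0.4  0.5 -4.3] v 0.51 w 0.0206
n 2 world d [ 0.0029 -0.072  -0.004 ] rv [-0.26  0.41  2.55]
[[[-0.009, 0.09, 0.005], [-0.0007, 0.0011, 0.0071]], [[-0.007, 0.09, 0.005], [-0.0007, 0.0011, 0.0071]]]
```

Call:
{"op": "jog_arm", "data": {"deltas": [[[-0.007,0.075,0],[-0.0007,0.001,0.006]],[[-0.005,0.075,0],[-0.0007,0.001,0.006]],[[0,0,0],[0,0,0]],[[0,0,0],[0,0,0]]]}}

```text
t: 21.2
position: [0.5143, -0.3032, 0.1696]
ee_rot: [-0.001, 0.999, 0.047, -0.007]
ft_force: [-0.4, 1.7, -4.0]
gripper_width: 0.0205
```

```bash
python3 s.py .521 -.3067 .175 5.72 1
```

```text
t 21.2 [ 0.5143 -0.3032  0.1696] yaw 5.44 z [-0.0136  0.0013 -0.9999] ft [-0.4  1.7 -4. ] v 0.031 w 0.0205
n 1 world d [ 0.0067 -0.0035  0.0054] rv [-0.15  0.77 -0.28]
[[[0.016, 0.01, -0.014], [-0.0008, 0.0043, -0.0016]]]
```

Call:
{"op": "jog_arm", "data": {"deltas": [[[0.018,0.01,0],[-0.0008,0.005,-0.0016]],[[0,0,0],[0,0,0]],[[0,0,0],[0,0,0]]]}}

```text
t: 21.5
position: [0.5216, -0.3035, 0.1666]
ee_rot: [-0.002, 0.999, 0.052, -0.0]
ft_force: [-0.0, -0.4, -3.7]
gripper_width: 0.0203
```

```bash
python3 s.py .521 -.3067 .105 5.72 2
```

```text
t 21.5 [ 0.5216 -0.3035  0.1666] yaw 5.96 z [-5.0e-04  3.8e-03 -1.0e+00] ft [-0.  -0.4 -3.7] v 0.014 w 0.0203
n 2 world d [-0.0006 -0.0032 -0.0616] rv [-0.22  0.01  0.24]
[[[-0.001, 0.004, 0.077], [-0.0006, 0.0, 0.0007]], [[-0.001, 0.004, 0.077], [-0.0006, 0.0, 0.0007]]]
```

Call:
{"op": "jog_arm", "data": {"deltas": [[[-0.001,0.005,0.07],[-0.0006,0,0.0007]],[[-0.001,0.005,0.07],[-0.0006,0,0.0007]],[[0,0,0],[0,0,0]],[[0,0,0],[0,0,0]]]}}

```text
t: 21.9
position: [0.5239, -0.3044, 0.1112]
ee_rot: [0.0, 0.999, 0.053, 0.002]
ft_force: [0.8, -0.0, -2.2]
gripper_width: 0.0205
```

```bash
python3 s.py .521 -.3067 .086 5.72 1
```

```text
t 21.9 [ 0.5239 -0.3044  0.1112] yaw 6.02 z [ 0.0035  0.     -1.    ] ft [ 0.8 -0.  -2.2] v 0.018 w 0.0205
n 1 world d [-0.0029 -0.0023 -0.0252] rv [ 0.02 -0.2   0.3 ]
[[[-0.008, 0.005, 0.063], [0.0001, -0.0011, 0.0017]]]
```

Call:
{"op": "jog_arm", "data": {"deltas": [[[-0.009,0.007,0.035],[0,-0.001,0.0015]],[[0,0,0.022],[0,0,0]],[[0,0,0],[0,0,0]],[[0,0,0],[0,0,0]]]}}

```text
t: 22.3
position: [0.5227, -0.3079, 0.0898]
ee_rot: [0.001, 0.999, 0.051, 0.002]
ft_force: [-0.1, -1.4, -4.5]
gripper_width: 0.0204
```

```bash
python3 s.py .521 -.3067 .0846 5.72 1
```

```text
t 22.3 [ 0.5227 -0.3079  0.0898] yaw 5.79 z [ 0.0049 -0.0023 -1.    ] ft [-0.1 -1.4 -4.5] v 0.005 w 0.0204
n 1 world d [-0.0017  0.0012 -0.0052] rv [ 0.16 -0.27  0.07]
[[[-0.004, -0.003, 0.013], [0.0009, -0.0015, 0.0004]]]
```

Call:
{"op": "jog_arm", "data": {"deltas": [[[-0.004,-0.003,0.009],[0.001,-0.0015,0]],[[0,0,0.004],[0,0,0]],[[0,0,0.001],[0,0,0]],[[0,0,0],[0,0,0]]]}}

```text
t: 22.7
position: [0.5216, -0.3071, 0.0848]
ee_rot: [0.0, 0.999, 0.051, 0.001]
ft_force: [-0.1, 0.6, -3.8]
gripper_width: 0.0206
```

```bash
python3 s.py .521 -.3067 .0846 5.72 1
```

```text
t 22.7 [ 0.5216 -0.3071  0.0848] yaw 5.79 z [ 1.3e-03 -3.0e-04 -1.0e+00] ft [-0.1  0.6 -3.8] v 0.002 w 0.0206
n 1 world d [-0.0006  0.0004 -0.0002] rv [ 0.02 -0.07  0.07]
[[[-0.001, -0.001, 0.0], [0.0001, -0.0004, 0.0004]]]
```

Within a fraction of a mm of the pick pose. Touch down, then release and rise.

Call:
{"op": "jog_arm", "data": {"deltas": [[[0,0,0.002],[0,0,0]],[[0,0,0],[0,0,0]]]}}

```text
t: 22.9
position: [0.5219, -0.3073, 0.0849]
ee_rot: [0.0, 0.999, 0.05, 0.001]
ft_force: [0.3, -0.8, -3.1]
gripper_width: 0.0205
```

Call:
{"op": "jog_arm", "data": {"deltas": [[[0,0,0],[0,0,0]],[[0,0,0],[0,0,0]],[[0,0,0],[0,0,0]],[[0,0,0],[0,0,0]],[[0,0,0],[0,0,0]]], "fingers": 80}}

```text
t: 23.4
position: [0.5236, -0.3082, 0.0862]
ee_rot: [0.001, 0.999, 0.05, 0.003]
ft_force: [-0.7, 0.9, 0.1]
gripper_width: 0.0796
```

Call:
{"op": "jog_arm", "data": {"deltas": [[[0,0,-0.06],[0,0,0]],[[0,0,-0.1],[0,0,0]],[[0,0,-0.1],[0,0,0]],[[-0.05,-0.05,-0.05],[0,0,0]],[[0,0,0],[0,0,0]]]}}

```text
t: 23.9
position: [0.5001, -0.2893, 0.2132]
ee_rot: [0.001, 0.999, 0.05, 0.002]
ft_force: [-0.2, 0.2, 0.2]
gripper_width: 0.0802
```

```bash
python3 w8.py wr10; python3 s.py .50 -.06 .22 17
```

```text
t 23.9 pos [ 0.5001 -0.2893  0.2132] yaw 5.78 z [ 0.0031 -0.001  -1.    ] ft [-0.2  0.2  0.2] w 0.08017897778628626 j [ 0.53  0.54 -0.09  1.75  0.06  0.85 -1.05]
orange z.116
[252.5  11. ] [ 0.6538 -0.2557] 57.5 23.2 -86.1 -86.3
[308.6 224.3] [ 0.4947 -0.315 ] 36.6 12.0 -12.3 -4.9
white z.07
[ 75.1 139.1] [ 0.5445 -0.0795] 151.6 81.1 -72.6 80.7
[290.7 172.3] [ 0.5264 -0.2994] 114.5 62.4 6.9 4.3
[ 15.3 202. ] [0.4702 0.0148] 71.6 14.9 -72.3 -73.4
[549.3 356.9] [ 0.2809 -0.7716] 348.4 72.0 38.7 40.8
[110.8 405.2] [ 0.1679 -0.076 ] 64.8 36.0 -43.3 -63.9
roller_grip 0.86 [ 0.5245 -0.3023  0.0754]
dock_top 0.84 [ 0.351  -0.3231  0.0115]
dock_top 0.83 [ 0.5186 -0.2787  0.0069]
t 24.05 [ 0.5012 -0.291   0.2104] yaw 5.73 z [ 0.002 -0.001 -1.   ] ft [0.2 0.3 0.5] v 0.028 w 0.0801
n 5 world d [-0.0012  0.231   0.0096] rv [  0.08  -0.1  -11.27]
[[[0.011, -0.115, -0.005], [0.0001, -0.0001, -0.0125]], [[0.015, -0.114, -0.005], [0.0001, -0.0001, -0.0125]], [[0.02, -0.114, -0.005], [0.0001, -0.0001, -0.0125]], [[0.024, -0.113, -0.005], [0.0001, -0.0001, -0.0125]], [[0.029, -0.112, -0.005], [0.0001, -0.0001, -0.0125]]]
```

View pics/wr10.png

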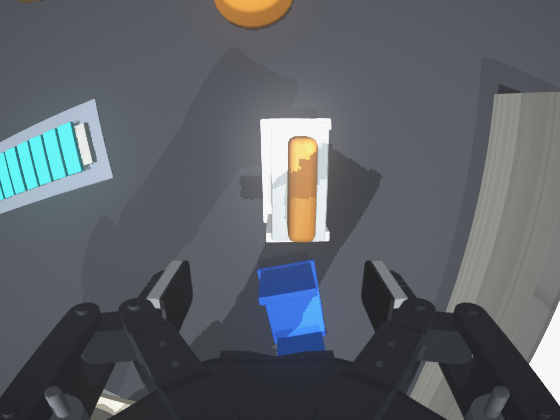

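The roller stands in the white dock, with its grip at (303,190) and the plate across the cheeks. Last, I check the strip from above.

Call:
{"op": "jog_arm", "data": {"deltas": [[[0.011,-0.115,0],[0,0,-0.0125]],[[0.015,-0.115,0],[0,0,-0.0125]],[[0.02,-0.115,0],[0,0,-0.0125]],[[0.024,-0.115,0],[0,0,-0.0125]],[[0.029,-0.115,0],[0,0,-0.0125]]]}}

```text
t: 24.55
position: [0.4997, -0.0612, 0.2028]
ee_rot: [0.002, 0.99, 0.142, -0.002]
ft_force: [1.2, 0.1, -0.7]
gripper_width: 0.08
```

Call:
{"op": "jog_arm", "data": {"deltas": [[[0,-0.1,0.04],[0,0,0]],[[0,-0.08,0.04],[0,0,0]],[[-0.08,0,0.04],[0,0,0]],[[-0.06,0,0.04],[0,0,0]],[[0,0,0],[0,0,0]]]}}

```text
t: 25.05
position: [0.4241, 0.0041, 0.1319]
ee_rot: [-0.001, 0.989, 0.151, -0.004]
ft_force: [0.3, 0.3, -0.5]
gripper_width: 0.08
```

```bash
cat > w9.py <<'E'
from w import *
B=np.array([.4973,.063]);a=np.radians(17.3)
for b in blobs(p,T,.02,*TEAL,60): d=b[1]-B;print(b[0],'panel x %.1f y %.1f'%(1000*d@[np.cos(a),np.sin(a)],26+1000*d@[-np.sin(a),np.cos(a)]),*b[2:])
g=dict(np.load('wr10.npz'));G=g['pose'];im=g['img'].astype(int)
m=((im[:,:,0]-im[:,:,2])>70);m[:115]=0;m[255:]=0;m[:,:230]=0;m[:,400:]=0
v,u=np.where(m);print('grip',px(g,G,(u.min()+u.max())/2,(v.min()+v.max())/2,.116).round(4),[px(g,G,(np.where(m[r])[0].min()+np.where(m[r])[0].max())/2,r,.116)[:2].round(4) for r in (150,190,230)])
E
python3 w9.py wr11
```

```text
t 25.05 pos [0.4241 0.0041 0.1319] yaw 17.32 z [-9.e-03  6.e-04 -1.e+00] ft [ 0.3  0.3 -0.5] w 0.07997363963659981 j [ 0.02  0.5  -0.13  2.21  0.13  0.45 -1.49]
[232.2  99.8] panel x -0.3 y 26.2 61.4 22.3 17.9 18.2
[266.5  99.4] panel x -0.4 y -0.5 60.8 21.5 17.1 17.3
[300.4  99.5] panel x -0.4 y -26.6 61.0 21.8 17.7 17.1
[333.1 100.1] panel x -0.1 y -52.0 61.7 22.1 17.7 17.0
[201.5 101.2] panel x -0.4 y 50.6 61.4 23.0 17.3 17.6
[364.7 101.8] panel x -0.1 y -77.6 61.4 22.9 17.2 17.3
[170.5 103. ] panel x -0.3 y 76.4 61.4 23.1 17.0 17.5
grip [ 0.5219 -0.3072  0.116 ] [array([ 0.5516, -0.3037]), array([ 0.5215, -0.3068]), array([ 0.4896, -0.31  ])]
```

View pics/wr11.png

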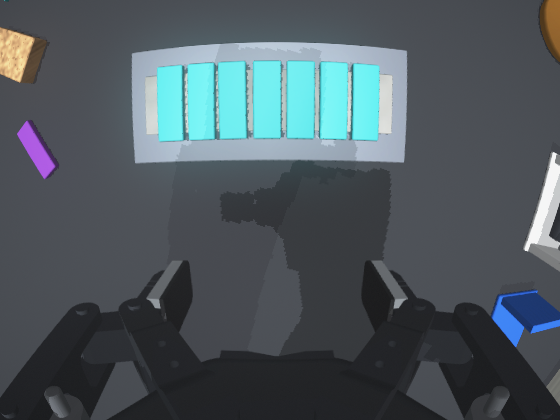

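The strip is evenly filled: the laid tile (232,100) is about 1.1 mm off centre and square to about 1°. The roller is docked within about 2 mm of where it stood. Hand in.

```bash
python3 -c "
from bench import *
print(finish_job())"
```

```text
the job is handed in; nothing more can be done
None
```

I laid the loose tile in the empty bay, rolled the strip three ways (out to one end, across to the other and back) and stood the roller back in the white dock. I handed the job in at about 25 s; it reports no verdict.

**Last checks:**
- **Laid tile:** it is about 1.1 mm off centre along the row and 1° or less off square. It was within about 0.2 mm before rolling, so rolling moved it about 1 mm; that is still inside the 3.3 mm limit.
- **Pressure:** forces at the points I read were about 10–15 N against the 6.5 N needed. That puts the fork at roughly 3–5.5 mm, clear of bottoming at 9 mm.
- **Roller:** it is upright on its cheeks, let go, and within about 2 mm of where it stood at the start.
- **Gripper and bystanders:** the gripper is clear of everything. I never went near the curing light, bottle or carton.

**Not confirmed:**
- I inferred that all seven tiles are fully home from the forces and the roller height; I did not measure each tile.
- The fork travel worked out from force and from height disagreed by up to about 1 mm, most at the laid tile.

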